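# Put away the pile of radio-bench gear

### The arm

A 7-joint arm with a two-finger parallel gripper is mounted at the origin on the work surface. World frame = base frame: x ahead of the robot, y to its left, z up, the work surface at z = 0. Lengths are in mm, angles in rad, forces in N, time in s.
With the tool pointing down it reaches from about 350 to 900 mm from the base axis. Payload 7.2 kg.
Tool frame: the origin (TCP) lies between the finger pads; the fingertips stand 17 mm ahead of it and the grasp point (between the pads) lies 2 mm behind it (tip_extent is the distance from the TCP to the fingertips, in mm); z points along the fingers, y is the direction in which the jaws open and shut (so a half turn about z gives the same grasp; the last joint's range is limited). The gripper opens to 88 mm and grips with 3 to 60 N. Pads are 20 mm wide; open, the fingers measure 115 mm over their backs; the gripper's body (75 mm by 178 mm) begins 61 mm behind the grasp point.
Start: joints at [-1.226, 0.411, -0.013, 1.596, 0.006, 1.134, -0.082], TCP at [250.744, 572.5, 215.153] pointing down, gripper open.
Joint ranges: [-2.95, 2.95], [-0.29, 1.99], [-1.47, 1.44], [0.14, 2.54], [-1.03, 4.17], [0.13, 1.85], [-2.86, 2.86]. Speed limits (rad/s): [2.39, 2.39, 3.01, 3.01, 3.14, 3.14, 3.14].

### API

Orientations are given as a unit quaternion [w, x, y, z].
In Python, from cell import * gives the robot as it stands.
- The arm moves only by the tool play_rows, never from a script. Its argument "increments" is a list that holds one entry, the list of rows, each a list of 7 numbers: the shift along the tool's x, y, z in m, then the turn, a rotation vector about the tool's x, y, z in rad, then the gripper command: -1 is fully open, 1 is shut, values between are in proportion. A call has 1 to 8 rows; each row is the pose to reach, as a shift and turn from the pose commanded when the call began, along the tool's axes at that moment; what a row does not reach only later rows make up. A row lasts 1/10 s, in which the tool goes at most 50 mm and 8.59 degrees, less where a joint would pass 70% of its speed; a pose out of reach is approached as far as the arm can. A call with a gripper value outside its range is refused whole. The fingers move at their own pace and stop on an object; "force" is the grip in N (left out, the last holds). Time passes only in rows, so rows that repeat a pose let the fingers close. It gives the time, the measured TCP pose, the force and the opening at its end, in the units of the state.
- read_state(): the state, without advancing time (a new reading comes with each control period).
- grab_frame(name): name is "side" or "top" or "wrist"; returns the picture (400x640x3 uint8, red, green, blue); there is no depth.
- camera_params(name): a dict with "K" (3x3 intrinsics, pixels), "R" (3x3) and "t" (3): a world point X has camera coordinates R X + t; the wrist camera has in their place "tool_from_camera" (4x4, takes a point from camera to tool coordinates, whose origin is the TCP and whose axes are the flange's). Camera axes: x right, y down, z forward; pixel columns grow to the right and rows downward; lengths in mm; the calibration is good to about 2 mm. A picture is of the moment at which its call begins: read the wrist's pose just before it. camera_params takes no time and is no camera call.
- finish_job(): hands the job in, once; it reports no verdict.
The state is a dict: "t": time; "joint_pos": joint angles; "qvel": joint speeds; "effort": joint torques, N m; "tool_pos": TCP position; "tcp_rot": TCP orientation; "wrist_force": force on the tool from outside, world axes, zero at the start; "wrist_torque": the same for the moment, N m; "grip_width": finger opening in mm.
Only numpy, scipy, OpenCV 4.12 (cv2) and the standard library are available. Lean on these libraries where they do the work, as an engineer would, in place of code of your own. Each camera call takes 0.05 s, during which the arm holds its last target.

### The job

Take the pile of bench gear apart from the top down and put each thing in its own place: the solder reel over the spindle of the reel stand, the tin in the round well of the soldering-iron stand, the battery pack in the charger with its contacts at the charger's contacts, and the multimeter face up in the felt-lined tray. Each must sit all the way down in its place; set things down rather than dropping them, and do not shift the circuit board under test.

Things in the scene. Friction and masses are not known exactly. Their poses are not given: they have to be found in the camera images.
- reel: solder reel on top of the pile: a white plastic spool wound with silver solder, standing on one flange, 50 dia x 38 mm high, with a 24 mm bore right through it. Origin: centre of its underside; z up along the bore. About 0.24 kg.
- tin: closed round aluminium tip-cleaner tin with a knurled lid, 64 dia x 30 mm high, under the reel. Origin: centre of its underside, z up. About 0.13 kg.
- battery: grey rechargeable battery pack, a flat block 108 (x) x 54 (y) x 26 mm (z), lying under the tin; three brass contact strips wrap over the top edge of its +x end, three dark grooves mark the -x end. Origin: centre of its underside. About 0.34 kg.
- battery_contacts (a point): middle of the battery pack's brass contact strips: top edge of its +x end, 54 mm along +x and 26 mm above the pack's origin.
- meter: pocket multimeter in a black rubber holster, 140 (x) x 64 (y) x 32 mm (z), lying face up at the bottom of the pile, on the desk; its display is towards +x. Origin: centre of its underside. About 0.32 kg.
- reel_stand: fixed reel stand: a dark steel disc 96 dia x 10 mm high with a bare upright steel spindle of 10 mm dia and round tip at its centre, 60 mm high above the desk. Origin: on the desk under the spindle. A seated reel's underside is 10 mm above this origin.
- iron_stand: fixed dark steel soldering-iron stand with a shallow round well of 80 mm dia: its floor is 4 mm and its rim 12 mm above the desk, the rim 6 mm thick. Origin: on the desk under the centre of the well. The base is 100 mm wide (y) and reaches from x = -50 to +135 mm, 16 mm high beyond x = +57 mm; its sloping coiled-wire iron holder stands there at x = +80 to +160 mm, up to 115 mm high.
- charger: fixed black battery charger with a rectangular well 124 (x) x 70 (y) mm, its floor 6 mm and rim 14 mm above the desk; outside 164 x 90 mm. At the well's +x end is a 22 mm high block (x = +62 to +94 mm) with three brass contacts on its top edge and its face towards the well. Origin: on the desk under the centre of the well.
- tray: fixed shallow wooden tray lined with grey felt, inside 162 (x) x 86 (y) mm, floor 3 mm and rim 10 mm above the desk, walls 4 mm. Origin: on the desk under its centre.
- board: bystander: a brown circuit board under test, 60 (x) x 80 (y) mm, parts up to 20 mm high, lying loose on the desk on the near left, between the robot and the work. Origin: centre of its underside.
Mind the look-alikes: they are no part of the job. What is shaped like the battery but blue is not meant.

How it is judged:
By the outcome, as a careful person would: the job done as asked, in the order asked, and still so for the second after the job is handed in, with the robot touching nothing.
It also fails if it takes over 136 s, if anything falls off the work surface, if the arm or the gripper's body presses on something with over 40 N, if the wrist force passes 120 N, or if a joint passes its speed limit or range.

## Working session

There is one attempt and no reset: what is moved stays moved. The work goes in short steps, Python scripts to look and compute and a tool call to move; the robot and the scene stay as the last step left them, time stands still between calls to the robot, and variables do not carry over. Pictures are saved under pics/ and viewed, and the job is handed in when it is done.

Besides the shell and the picture viewer there is one more tool, called by a JSON object that holds its "api" and its "payload". play_rows: Moves the arm, as the interface text tells. Its arguments: {"type":"object","properties":{"increments":{"type":"array","items":{"type":"array","items":{"type":"array","items":{"type":"number"}}}},"force":{"type":"number"}},"required":["increments"]}

```bash
ls; mkdir -p pics; python3 - <<'E'
from cell import *
import cv2, numpy as np
np.set_printoptions(precision=4,suppress=True)
print(read_state())
for n in ["top","side","wrist"]:
    im=grab_frame(n); cv2.imwrite(f"pics/{n}0.png",im[:,:,::-1]); print(n,camera_params(n))
E
```

```text
pics
{'t': 0.0, 'joint_pos': array([-1.2262,  0.4119, -0.0127,  1.597 ,  0.0056,  1.1343, -0.0822]), 'qvel': array([-0.0001,  0.0006, -0.0014,  0.    , -0.0008, -0.0006,  0.0021]), 'effort': array([  0.    , -58.7948,   0.6413, -29.1089,  -0.054 ,   0.0183,
         0.0002]), 'tool_pos': array([250.5372, 572.0226, 214.3309]), 'tcp_rot': array([-0.0001,  0.2049,  0.9788, -0.0008]), 'wrist_force': array([-0.202 ,  0.5275, -0.3004]), 'wrist_torque': array([-0.0062, -0.0264,  0.0071]), 'grip_width': 87.62811652314504}
top {'K': array([[424.835 ,   0.    , 323.7464],
       [  0.    , 424.835 , 202.9821],
       [  0.    ,   0.    ,   1.    ]]), 'R': array([[ 0.0038, -0.9996, -0.0264],
       [-0.9988, -0.0026, -0.0485],
       [ 0.0484,  0.0265, -0.9985]]), 't': array([  12.1064,  439.9443, 1104.0259])}
side {'K': array([[446.713 ,   0.    , 328.8458],
       [  0.    , 446.713 , 195.0145],
       [  0.    ,   0.    ,   1.    ]]), 'R': array([[ 0.8461, -0.5328, -0.0139],
       [-0.3878, -0.5974, -0.7019],
       [ 0.3657,  0.5993, -0.7121]]), 't': array([-382.1279,  210.4916, 1069.8862])}
wrist {'K': array([[301.3936,   0.    , 322.0454],
       [  0.    , 301.3936, 200.1428],
       [  0.    ,   0.    ,   1.    ]]), 'tool_from_camera': array([[  -0.0008,   -0.97  ,   -0.2429,   65.2256],
       [   1.    ,   -0.0008,   -0.0001,   -0.0075],
       [  -0.0001,   -0.2429,    0.97  , -169.5174],
       [   0.    ,    0.    ,    0.    ,    1.    ]])}
```

View pics/top0.png

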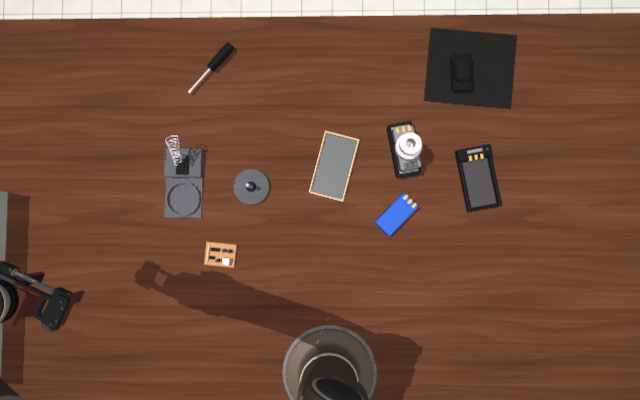

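View pics/side0.png

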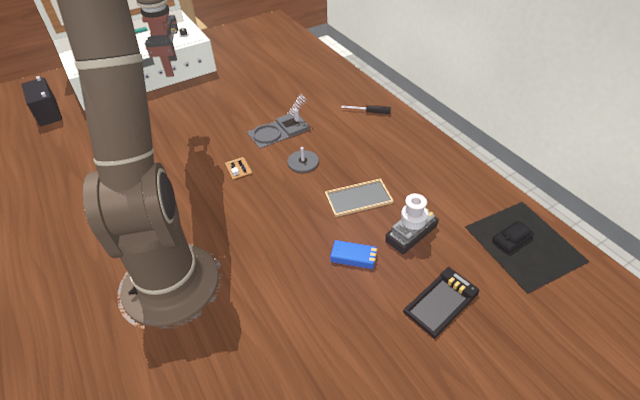

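View pics/wrist0.png

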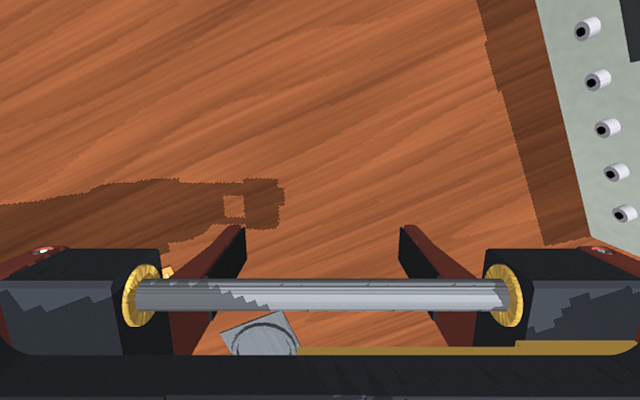

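```bash
cat > h.py <<'E'
from cell import *
import cv2, numpy as np, json
from scipy.spatial.transform import Rotation as Ro
np.set_printoptions(precision=4,suppress=True)
def wcam(st):
    c=camera_params("wrist"); T=np.eye(4); T[:3,:3]=Ro.from_quat(st['tcp_rot'],scalar_first=True).as_matrix(); T[:3,3]=st['tool_pos']
    M=np.linalg.inv(T@c['tool_from_camera']); return c['K'],M[:3,:3],M[:3,3]
def cam(n,st=None):
    if n=="wrist": return wcam(st)
    c=camera_params(n); return c['K'],c['R'],c['t']
def proj(C,X):
    K,R,t=C; p=(np.atleast_2d(X)@R.T+t)@K.T; return p[:,:2]/p[:,2:]
def back(C,uv,z):
    K,R,t=C; uv=np.atleast_2d(uv); d=np.c_[uv,np.ones(len(uv))]@np.linalg.inv(K).T@R; o=-R.T@t
    s=(z-o[2])/d[:,2]; return o+s[:,None]*d
def crop(im,x0,y0,x1,y1,k,name):
    cv2.imwrite(name,cv2.resize(im[y0:y1,x0:x1,::-1],None,fx=k,fy=k,interpolation=cv2.INTER_CUBIC))
def shoot(name):
    st=read_state(); im=grab_frame("wrist"); cv2.imwrite(f"pics/{name}.png",im[:,:,::-1])
    np.savez(f"pics/{name}.npz",p=st['tool_pos'],q=st['tcp_rot']); return st,im
def load(name):
    d=np.load(f"pics/{name}.npz"); return wcam(dict(tool_pos=d['p'],tcp_rot=d['q'])),cv2.imread(f"pics/{name}.png")[:,:,::-1]
E
python3 - <<'E'
from h import *
t=cv2.imread("pics/top0.png")[:,:,::-1]
crop(t,370,110,510,220,5,"pics/c1.png")
crop(t,150,125,370,275,3,"pics/c2.png")
C=cam("top")
for n,uv,z in [("reel",(410,146),110),("charger",(478,178),14),("tray",(334,166),10),("stand",(251,186),10),("iron",(183,199),12),("board",(220,255),10),("blue",(397,215),26)]: print(n,back(C,uv,z))
E
```

```text
reel [[ 572.1549 -195.0844  110.    ]]
charger [[ 505.7897 -387.3976   14.    ]]
tray [[537.5986 -13.1193  10.    ]]
stand [[484.3907 206.0666  10.    ]]
iron [[449.439  386.0451  12.    ]]
board [[302.4066 285.7013  10.    ]]
blue [[ 408.6914 -175.5664   26.    ]]
```

View pics/c1.png

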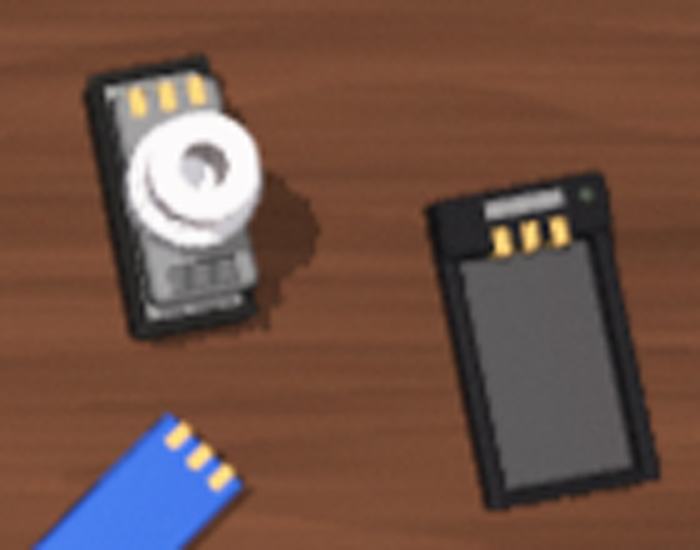

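View pics/c2.png

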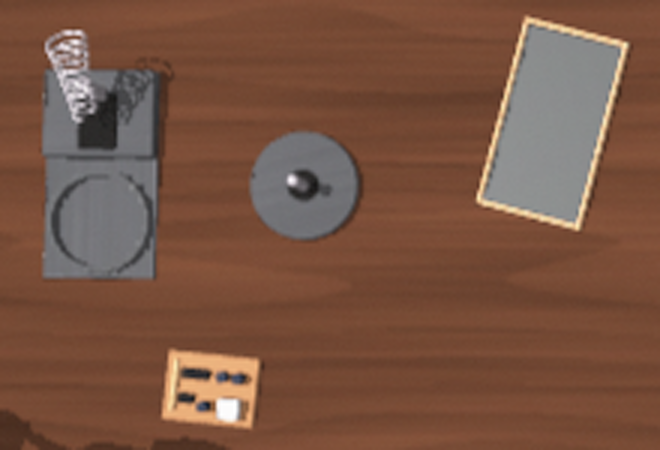

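```bash
cat >> h.py <<'E'
def Rdown(yaw):
    c,s=np.cos(np.radians(yaw)),np.sin(np.radians(yaw)); return np.array([[c,s,0],[s,-c,0],[0,0,-1.]])
# commanded pose tracked in cmd.json: [x,y,z,yaw]
def getc(): return json.load(open("cmd.json"))
def go(*tg):
    """plan row(s) of one call from the commanded pose: tg are [x,y,z,yaw]; prints shift m + yaw turn; stores the last as commanded"""
    c=getc(); R0=Rdown(c[3])
    for g in tg:
        d=R0.T@(np.array(g[:3])-c[:3])/1000; r=Ro.from_matrix(R0.T@Rdown(g[3])).as_rotvec()
        print("ROW",np.round(d,4).tolist(),np.round(r,4).tolist(),"dist",round(np.linalg.norm(d)*1000))
    json.dump(list(tg[-1]),open("cmd.json","w"))
def chk():
    s=read_state(); c=getc(); R=Ro.from_quat(s['tcp_rot'],scalar_first=True).as_matrix()
    print("t",round(s['t'],2),"pos",s['tool_pos'],"yaw",np.degrees(np.arctan2(R[1,0],R[0,0])),"tilt",R[:,2],"cmd",c,"F",s['wrist_force'],"w",s['grip_width'],"q",s['joint_pos'])
E
echo "[250.744,572.5,215.153,156.35]">cmd.json
python3 -c "
from h import *
chk();go([330,240,330,90])"
```

```text
t 0.15 pos [250.6028 572.1362 214.5119] yaw 156.34951775044928 tilt [-0.0004 -0.0011 -1.    ] cmd [250.744, 572.5, 215.153, 156.35] F [ 0.2995 -0.1059  0.0334] w 87.60443565019344 q [-1.2262  0.4117 -0.0127  1.5968  0.0056  1.1343 -0.0822]
ROW [-0.206, -0.2728, -0.1148] [0.0, 0.0, 1.158] dist 361
```

{"api": "play_rows", "payload": {"increments": [[[-0.206,-0.273,-0.115,0,0,1.158,-1],[-0.206,-0.273,-0.115,0,0,1.158,-1],[-0.206,-0.273,-0.115,0,0,1.158,-1],[-0.206,-0.273,-0.115,0,0,1.158,-1],[-0.206,-0.273,-0.115,0,0,1.158,-1],[-0.206,-0.273,-0.115,0,0,1.158,-1],[-0.206,-0.273,-0.115,0,0,1.158,-1],[-0.206,-0.273,-0.115,0,0,1.158,-1]]]}}

```text
t: 0.95
tool_pos: [331.6, 235.3, 332.1]
tcp_rot: [-0.0, 0.711, 0.703, 0.001]
wrist_force: [0.3, 1.0, -0.0]
grip_width: 87.5
```

```bash
python3 -c "
from h import *
chk()"
```

```text
t 0.95 pos [331.6246 235.3075 332.0549] yaw 89.32276214748421 tilt [ 0.0019  0.0021 -1.    ] cmd [330, 240, 330, 90] F [ 0.2524  0.9808 -0.0101] w 87.49357116118084 q [-1.0124 -0.0833  0.2577  1.9123  0.0218  1.3071 -0.773 ]
```

```bash
python3 -c "
from h import *
go([390,150,340,23])"
```

```text
ROW [-0.09, 0.06, -0.01] [0.0, 0.0, 1.1694] dist 109
```

{"api": "play_rows", "payload": {"increments": [[[-0.09,0.06,-0.01,0,0,1.169,-1],[-0.09,0.06,-0.01,0,0,1.169,-1],[-0.09,0.06,-0.01,0,0,1.169,-1],[-0.09,0.06,-0.01,0,0,1.169,-1],[-0.09,0.06,-0.01,0,0,1.169,-1],[-0.09,0.06,-0.01,0,0,1.169,-1],[-0.09,0.06,-0.01,0,0,1.169,-1],[-0.09,0.06,-0.01,0,0,1.169,-1]]]}}

```text
t: 1.75
tool_pos: [389.8, 149.6, 340.0]
tcp_rot: [0.0, 0.98, 0.197, -0.0]
wrist_force: [0.3, -0.5, -0.8]
grip_width: 87.7
```

```bash
python3 -c "
from h import *
chk()
go([400,150,340,-7])"
```

```text
t 1.75 pos [389.7599 149.6343 340.008 ] yaw 22.671711716100383 tilt [-0.0003 -0.0001 -1.    ] cmd [390, 150, 340, 23] F [ 0.3364 -0.5419 -0.8054] w 87.67567169951077 q [-0.8451 -0.0701  0.3434  1.8807  0.0242  1.3272 -1.6835]
ROW [0.0092, 0.0039, 0.0] [0.0, 0.0, 0.5236] dist 10
```

{"api": "play_rows", "payload": {"increments": [[[0.009,0.004,0,0,0,0.524,-1],[0.009,0.004,0,0,0,0.524,-1],[0.009,0.004,0,0,0,0.524,-1],[0.009,0.004,0,0,0,0.524,-1],[0.009,0.004,0,0,0,0.524,-1]]]}}

```text
t: 2.25
tool_pos: [399.6, 149.5, 340.0]
tcp_rot: [0.0, 0.998, -0.062, -0.0]
wrist_force: [0.1, -0.3, 0.2]
grip_width: 88.1
```

```bash
python3 -c "
from h import *
chk(); shoot('w1')
go([420,-200,350,-7])"
```

```text
t 2.25 pos [399.6493 149.5077 340.0215] yaw -7.061229126659535 tilt [-0.0002 -0.0001 -1.    ] cmd [400, 150, 340, -7] F [ 0.0815 -0.2644  0.1587] w 88.12072387914944 q [-0.8193 -0.0499  0.3356  1.8635  0.0169  1.3255 -2.1822]
ROW [0.0625, 0.345, -0.01] [0.0, 0.0, 0.0] dist 351
```

View pics/w1.png

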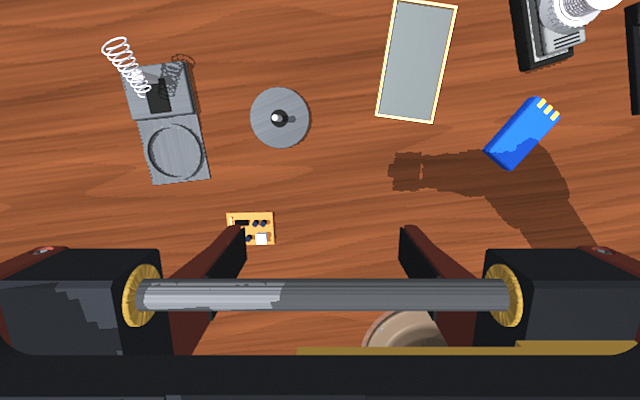

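{"api": "play_rows", "payload": {"increments": [[[0.0625,0.345,-0.01,0,0,0,-1],[0.0625,0.345,-0.01,0,0,0,-1],[0.0625,0.345,-0.01,0,0,0,-1],[0.0625,0.345,-0.01,0,0,0,-1],[0.0625,0.345,-0.01,0,0,0,-1],[0.0625,0.345,-0.01,0,0,0,-1],[0.0625,0.345,-0.01,0,0,0,-1],[0.0625,0.345,-0.01,0,0,0,-1]]]}}

```text
t: 3.1
tool_pos: [418.6, -206.8, 350.8]
tcp_rot: [0.001, 0.998, -0.064, 0.001]
wrist_force: [0.3, -0.6, -0.8]
grip_width: 87.5
```

```bash
python3 -c "
from h import *
chk(); shoot('w2')"
```

```text
t 3.1 pos [ 418.5842 -206.8015  350.7898] yaw -7.338535276182929 tilt [ 0.0012 -0.0025 -1.    ] cmd [420, -200, 350, -7] F [ 0.2985 -0.5566 -0.8223] w 87.54319427586708 q [-0.4758  0.0037  0.8535  1.7918 -0.0009  1.3453 -1.3209]
```

View pics/w2.png

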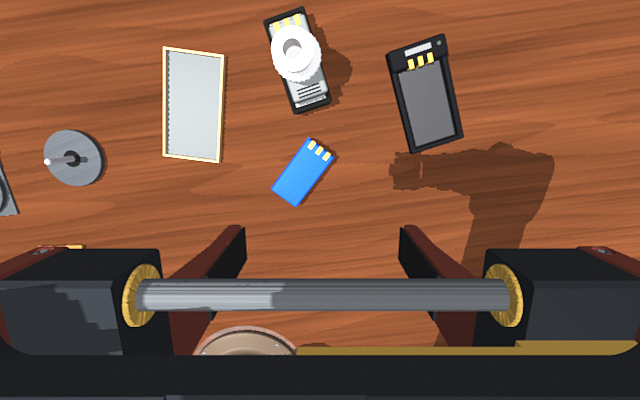

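```bash
python3 -c "
from h import *
C,im=load('w2'); crop(im,240,0,480,160,3.3,'pics/w2a.png'); crop(im,30,30,240,180,3.5,'pics/w2b.png')
C,im=load('w1'); crop(im,90,30,320,190,3.4,'pics/w1a.png')"
```

```text
(no output)
```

View pics/w2a.png

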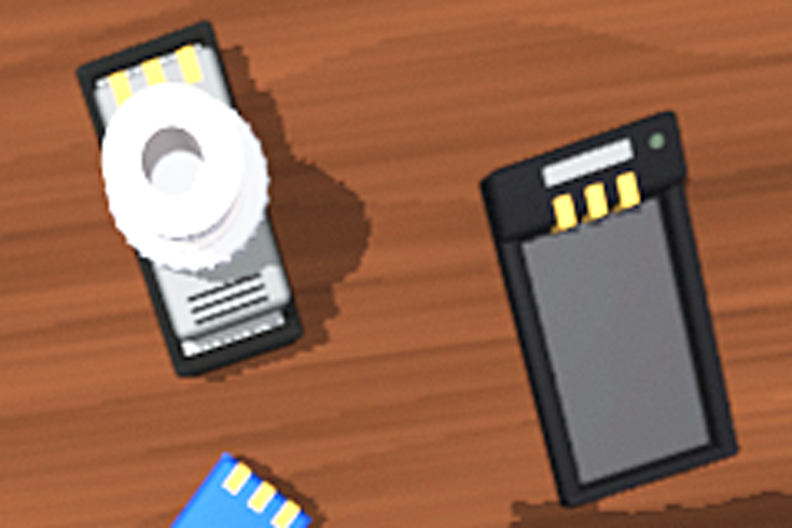

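View pics/w2b.png

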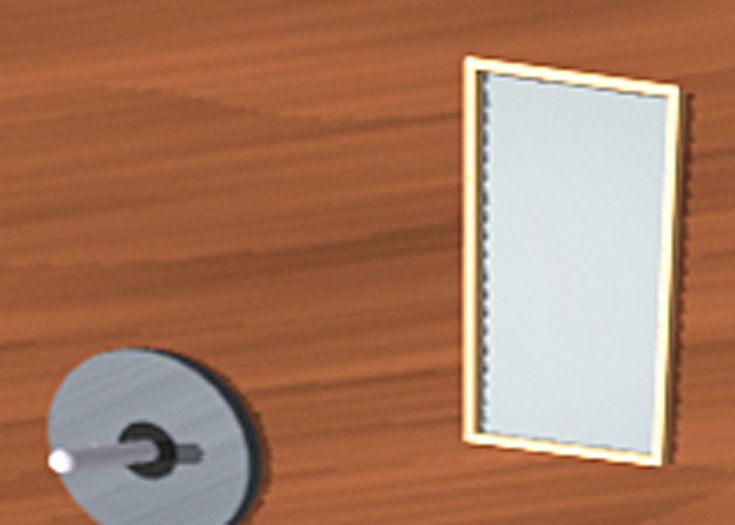

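View pics/w1a.png

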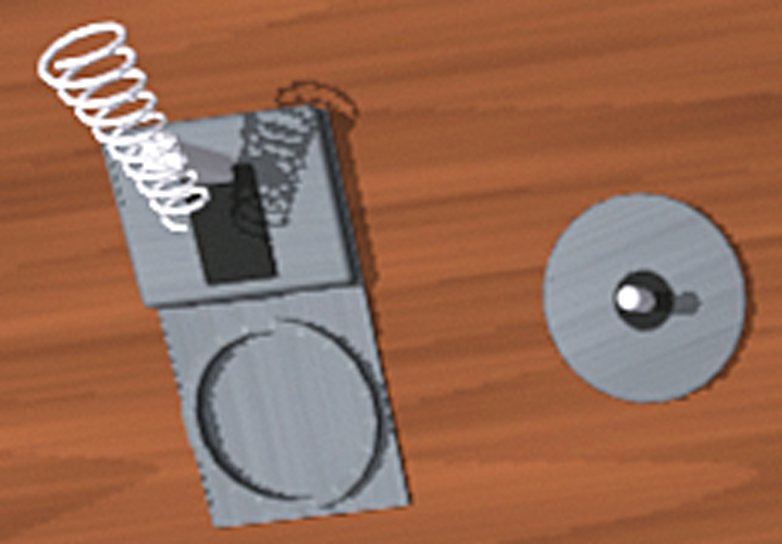

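```bash
cat > fit.py <<'E'
from h import *
from scipy.optimize import least_squares
def fit(obs,x0,fixyaw=False,name=""):
    # obs: list of (C, model pts Nx3, px Nx2)
    def f(p):
        c,s=np.cos(p[2]),np.sin(p[2]); r=[]
        for C,M,P in obs:
            M=np.asarray(M,float); W=np.c_[p[0]+c*M[:,0]-s*M[:,1],p[1]+s*M[:,0]+c*M[:,1],M[:,2]]
            r.append(proj(C,W)-P)
        return np.vstack(r).ravel()
    if fixyaw:
        s=least_squares(lambda q:f([q[0],q[1],x0[2]]),x0[:2],loss="soft_l1"); p=np.r_[s.x,x0[2]]
    else: s=least_squares(f,x0,loss="soft_l1",x_scale=[10,10,.1]); p=s.x
    print(name,"xy",p[:2],"yaw",np.degrees(p[2]),"res px\n",f(p).reshape(-1,2).round(1).tolist()); return p
def px(l,x0,y0,k): return (np.array(l,float)+.5)/k-.5+[x0,y0]
E
cat > m1.py <<'E'
from fit import *
T=cam("top"); W1,_=load('w1'); W2,_=load('w2')
a2=lambda l:px(l,240,0,3.3); b2=lambda l:px(l,30,30,3.5); a1=lambda l:px(l,90,30,3.4); c1=lambda l:px(l,370,110,5); c2=lambda l:px(l,150,125,3)
o=[[-82,45,14],[-82,-45,14]]
fit([(W2,[[62,-35,6],[-62,-35,6]]+o,a2([(660,197),(711,445),(561,500),(736,448)])) ],[505,-387,0.2],name="charger w2")
fit([(T,o+[[94,45,22],[94,-45,22]],c1([(490,507),(657,478),(428,208),(603,172)]))],[505,-387,0.2],name="charger T")
r=[[85,47,10],[85,-47,10],[-85,-47,10],[-85,47,10]]
fit([(W2,r,b2([(467,57),(680,87),(662,465),(463,440)]))],[537,-13,-.2],name="tray w2")
fit([(W1,r[1:],[(457,6),(433,124),(376,115)])],[537,-13,-.2],name="tray w1")
fit([(T,r,c2([(527,16),(629,43),(580,230),(477,201)]))],[537,-13,-.2],name="tray T")
for n,C,P,z in [("tip w1",W1,a1([(630,297)]),58),("disc w1",W1,a1([(645,298)]),10),("tip w2",W2,b2([(62,461)]),58),("tip T",T,c2([(300,183)]),58),("disc T",T,c2([(305,185.5)]),10),
 ("well w1",W1,a1([(290,413)]),12),("well T",T,px([(101,222)],150,125,3),12),("reel w2",W2,a2([(173,157)]),126),("reel T",T,c1([(205,167)]),126)]: print(n,back(C,P,z))
fit([(W1,[[-50,50,12],[-50,-50,12],[57,50,16],[57,-50,16],[135,-50,16]],a1([(213,527),(411,504),(150,305),(357,285),(323,105)]))],[449,386,0],name="iron w1")
b=[[54,27,58],[54,-27,58],[-54,-27,58],[-54,27,58]]
fit([(W2,b,a2([(98,85),(208,48),(291,302),(178,335)]))],[570,-195,.15],name="batt w2")
m=[[70,32,32],[70,-32,32],[-70,-32,32],[-70,32,32]]
fit([(W2,m,a2([(78,71),(210,21),(300,333),(183,376)]))],[570,-195,.15],name="meter w2")
E
python3 m1.py
```

```text
charger w2 xy [ 500.3583 -387.9633] yaw 8.217758004323086 res px
 [[0.3, -4.4], [-2.0, -1.7], [0.2, 6.7], [0.5, 7.7]]
charger T xy [ 500.4379 -388.4421] yaw 10.233127254210894 res px
 [[-0.3, 3.1], [0.8, 2.9], [0.1, -4.0], [-0.5, -2.9]]
tray w2 xy [539.8815 -11.1006] yaw -14.980516920075265 res px
 [[-0.1, -0.2], [-0.0, -0.0], [-0.3, 0.3], [0.4, 0.0]]
tray w1 xy [538.9536 -11.3135] yaw -14.241942760090947 res px
 [[0.6, -0.5], [0.0, -0.2], [-0.7, 1.3]]
tray T xy [539.1925 -13.333 ] yaw -14.833002249765123 res px
 [[-0.1, 0.0], [0.3, -0.0], [0.0, -0.2], [-0.2, 0.2]]
tip w1 [[484.7942 207.315   58.    ]]
disc w1 [[485.4943 207.4266  10.    ]]
tip w2 [[485.0295 207.2344  58.    ]]
tip T [[480.9897 199.8954  58.    ]]
disc T [[483.0665 205.1651  10.    ]]
well w1 [[453.8258 384.9942  12.    ]]
well T [[450.3244 385.1727  12.    ]]
reel w2 [[ 578.7421 -192.0298  126.    ]]
reel T [[ 576.3383 -193.7085  126.    ]]
iron w1 xy [452.2823 386.7779] yaw -0.6695476511142089 res px
 [[-0.5, 0.7], [-0.2, 0.9], [-0.1, 0.5], [1.0, -0.9], [0.0, -1.4]]
batt w2 xy [ 578.5276 -194.7275] yaw 10.700554404805686 res px
 [[-2.1, 0.1], [1.5, -2.3], [0.5, 0.1], [-0.4, 2.2]]
meter w2 xy [ 579.4883 -193.6026] yaw 11.251728438970954 res px
 [[-1.3, -0.6], [0.2, -1.3], [3.2, 1.0], [-0.4, 1.7]]
```

```bash
sed -i 's/o=\[\[-82,45,14\],\[-82,-45,14\]\]/o=[[-70,45,14],[-70,-45,14]]/' m1.py; python3 m1.py | head -4; python3 -c "
from h import *
chk()
go([577.5,-192.5,190,-7])"
```

```text
charger w2 xy [ 497.7805 -388.7896] yaw 9.156570321021754 res px
 [[0.1, -2.9], [-0.9, -0.7], [0.1, 1.4], [0.5, 1.5]]
charger T xy [ 493.988  -389.6108] yaw 10.911106173966994 res px
 [[-0.3, 1.2], [0.7, 0.5], [0.2, -1.2], [-0.5, -0.6]]
t 3.15 pos [ 419.0178 -203.5663  350.3082] yaw -7.221680354170992 tilt [ 0.0001 -0.0011 -1.    ] cmd [420, -200, 350, -7] F [-0.4035  1.8734 -0.2502] w 87.90486074641609 q [-0.4777  0.003   0.8487  1.7933 -0.0013  1.3458 -1.3256]
ROW [0.1554, -0.0266, 0.16] [0.0, 0.0, 0.0] dist 225
```

{"api": "play_rows", "payload": {"increments": [[[0.155,-0.0265,0.12,0,0,0,-1],[0.155,-0.0265,0.12,0,0,0,-1],[0.155,-0.0265,0.12,0,0,0,-1],[0.155,-0.0265,0.12,0,0,0,-1],[0.155,-0.0265,0.14,0,0,0,-1],[0.155,-0.0265,0.16,0,0,0,-1],[0.155,-0.0265,0.16,0,0,0,-1]]]}}

```text
t: 3.85
tool_pos: [575.5, -190.5, 186.8]
tcp_rot: [-0.001, 0.998, -0.059, -0.003]
wrist_force: [-0.7, -0.9, 0.0]
grip_width: 87.7
```

```bash
python3 -c "
from h import *
chk(); shoot('w3')"
```

```text
t 3.85 pos [ 575.5491 -190.4552  186.7796] yaw -6.809127757061532 tilt [-0.0059  0.0018 -1.    ] cmd [577.5, -192.5, 190, -7] F [-0.6952 -0.88    0.0477] w 87.68915068059277 q [-0.3134  0.4966  0.7864  1.7102 -0.3865  1.1038 -1.0974]
```

View pics/w3.png

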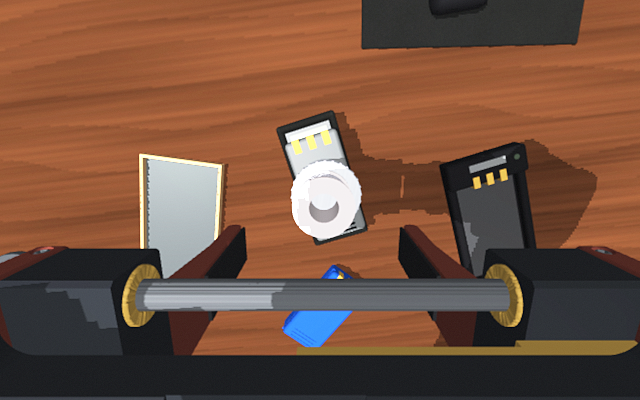

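```bash
python3 -c "
from h import *
C,im=load('w3'); crop(im,270,100,390,260,5,'pics/w3a.png')
print(back(C,[[325,200]],126))"
```

```text
[[ 583.938  -193.8842  126.    ]]
```

View pics/w3a.png

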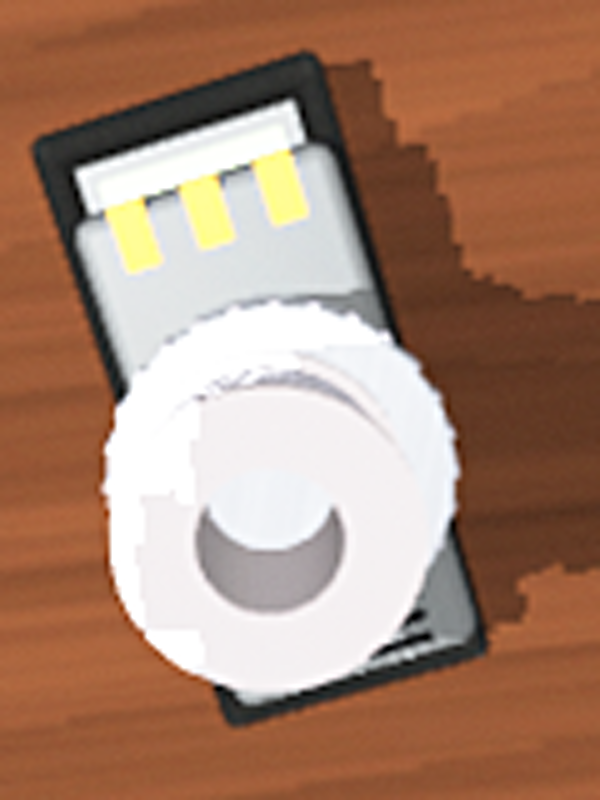

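```bash
python3 -c "
from h import *
C,im=load('w3')
print(back(C,[[323.6,207.6]],126))
p=px=lambda l:(np.array(l,float)+.5)/5-.5+[270,100]
from fit import fit
b=[[54,27,58],[54,-27,58],[-54,-27,58]]
fit([(C,b,p([(76,220),(333,142),(478,640)]))],[570,-195,.15],name='batt w3')
m=[[70,32,32],[70,-32,32],[-70,-32,32],[-70,32,32]]
fit([(C,m,p([(33,142),(316,52),(487,655),(226,725)]))],[570,-195,.15],name='meter w3')
chk();go([577.5,-192.5,117,-7])"
```

```text
[[ 577.8947 -192.0557  126.    ]]
batt w3 xy [ 579.1359 -194.8856] yaw 10.02318225031652 res px
 [[-1.3, 0.1], [0.6, -0.9], [0.3, 1.2]]
meter w3 xy [ 580.5883 -192.4607] yaw 10.148572138546516 res px
 [[-1.7, -0.5], [0.5, -1.2], [1.1, 0.9], [-0.3, 2.1]]
t 3.9 pos [ 576.2577 -191.2241  188.8172] yaw -6.855669149597635 tilt [-0.0031  0.0013 -1.    ] cmd [577.5, -192.5, 190, -7] F [-0.429  -0.3356  0.2385] w 87.88182498823872 q [-0.3136  0.4945  0.7879  1.7082 -0.3859  1.105  -1.098 ]
ROW [0.0, 0.0, 0.073] [0.0, 0.0, 0.0] dist 73
```

{"api": "play_rows", "payload": {"increments": [[[0,0,0.035,0,0,0,-1],[0,0,0.06,0,0,0,-1],[0,0,0.073,0,0,0,-1],[0,0,0.073,0,0,0,-1],[0,0,0.073,0,0,0,-1],[0,0,0.073,0,0,0,1],[0,0,0.073,0,0,0,1],[0,0,0.073,0,0,0,1]]], "force": 30}}

```text
t: 4.7
tool_pos: [577.3, -193.1, 117.9]
tcp_rot: [-0.0, 0.998, -0.061, 0.001]
wrist_force: [-0.2, 0.4, -0.4]
grip_width: 67.6
```

{"api": "play_rows", "payload": {"increments": [[[0,0,0,0,0,0,1],[0,0,0,0,0,0,1],[0,0,0,0,0,0,1]]]}}

```text
t: 5.0
tool_pos: [576.9, -192.8, 117.3]
tcp_rot: [-0.0, 0.998, -0.061, 0.0]
wrist_force: [-0.7, 1.5, 2.2]
grip_width: 48.3
```

```bash
python3 -c "
from h import *
chk();go([577.5,-192.5,200,-7],[485,207,200,-7])"
```

```text
t 5.0 pos [ 576.9445 -192.8018  117.3039] yaw -6.991842096461028 tilt [ 0.0002  0.0004 -1.    ] cmd [577.5, -192.5, 117, -7] F [-0.6604  1.5386  2.152 ] w 48.318342911513724 q [-0.2719  0.5721  0.7362  1.7769 -0.4567  0.9707 -1.0431]
ROW [0.0, 0.0, -0.083] [0.0, 0.0, 0.0] dist 83
ROW [-0.1405, -0.3852, -0.083] [0.0, 0.0, 0.0] dist 418
```

{"api": "play_rows", "payload": {"increments": [[[0,0,-0.005,0,0,0,1],[0,0,-0.03,0,0,0,1],[0,0,-0.06,0,0,0,1],[0,0,-0.083,0,0,0,1],[0,0,-0.083,0,0,0,1],[0,0,-0.083,0,0,0,1]]]}}

```text
t: 5.6
tool_pos: [576.9, -193.0, 200.4]
tcp_rot: [-0.0, 0.998, -0.061, 0.0]
wrist_force: [-0.0, -0.6, -0.0]
grip_width: 0.3
```

```bash
python3 -c "
from h import *
json.dump([577.5,-192.5,200,-7],open('cmd.json','w'));chk();st,im=shoot('w4');C,im=load('w4'); crop(im,200,80,440,300,3,'pics/w4a.png')"
```

```text
t 5.6 pos [ 576.9167 -193.0067  200.3615] yaw -6.996181787455178 tilt [ 0.0008  0.0001 -1.    ] cmd [577.5, -192.5, 200, -7] F [-0.0491 -0.5525 -0.0158] w 0.31337955711609655 q [-0.3183  0.4832  0.7974  1.6961 -0.3783  1.1227 -1.1043]
```

View pics/w4a.png

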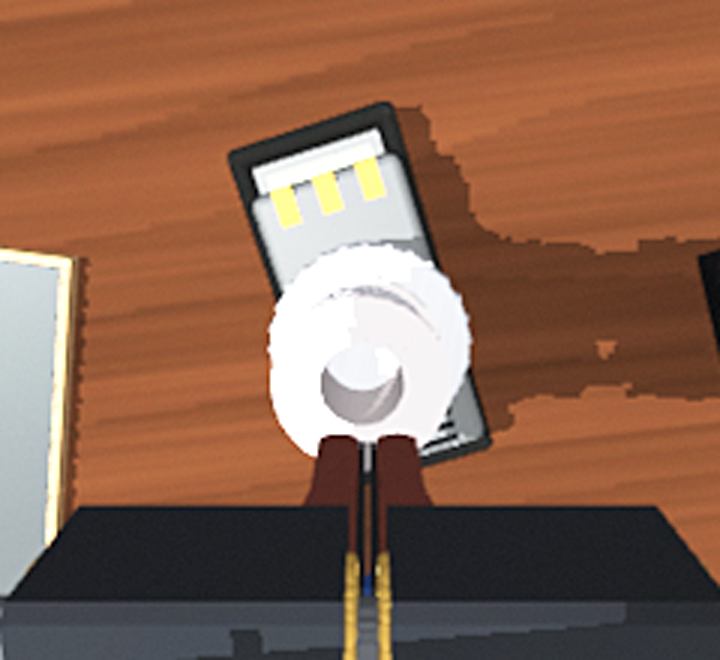

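```bash
python3 -c "
from h import *
C,im=load('w4')
print(back(C,[[320.8,207.6]],126))
s=grab_frame('side');crop(s,360,170,470,270,6,'pics/s4.png');chk()"
```

```text
[[ 576.2207 -191.9919  126.    ]]
t 5.7 pos [ 576.2934 -192.6507  199.1788] yaw -6.99237916143304 tilt [-0.0014  0.0004 -1.    ] cmd [577.5, -192.5, 200, -7] F [-1.3834  0.4708 -0.408 ] w 0.4093747502027953 q [-0.3182  0.4846  0.7967  1.6971 -0.3784  1.1227 -1.1043]
```

View pics/s4.png

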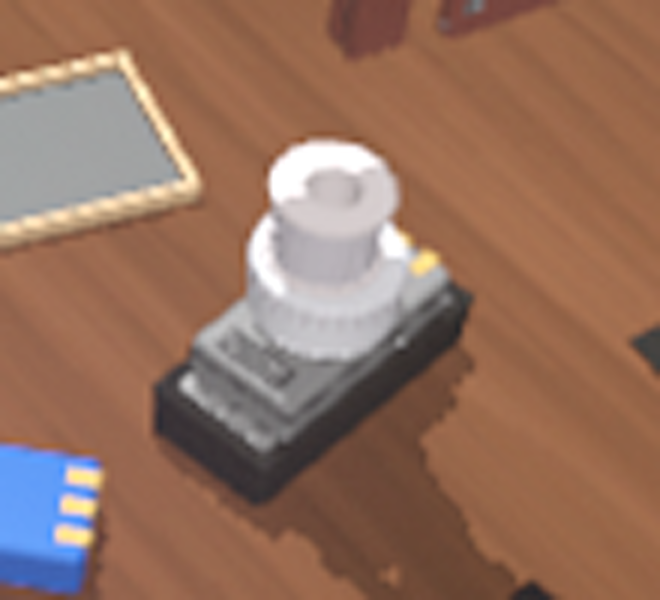

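{"api": "play_rows", "payload": {"increments": [[[0,0,0,0,0,0,-1],[0,0,0,0,0,0,-1],[0,0,0,0,0,0,-1],[0,0,0,0,0,0,-1],[0,0,0,0,0,0,-1],[0,0,0,0,0,0,-1],[0,0,0,0,0,0,-1],[0,0,0,0,0,0,-1]]]}}

```text
t: 6.5
tool_pos: [576.8, -193.0, 200.2]
tcp_rot: [-0.0, 0.998, -0.061, 0.0]
wrist_force: [0.5, -0.1, 0.5]
grip_width: 60.9
```

{"api": "play_rows", "payload": {"increments": [[[0,0,0,0,0,0,-1],[0,0,0,0,0,0,-1],[0,0,0,0,0,0,-1],[0,0,0.02,0,0,0,-1],[0,0,0.04,0,0,0,-1],[0,0,0.06,0,0,0,-1],[0,0,0.08,0,0,0,-1],[0,0,0.087,0,0,0,-1]]]}}

```text
t: 7.3
tool_pos: [575.9, -192.5, 111.3]
tcp_rot: [-0.0, 0.998, -0.061, -0.001]
wrist_force: [-0.1, -0.3, -0.1]
grip_width: 87.6
```

{"api": "play_rows", "payload": {"increments": [[[0,0,0,0,0,0,1],[0,0,0,0,0,0,1],[0,0,0,0,0,0,1],[0,0,0,0,0,0,1],[0,0,0,0,0,0,1],[0,0,0,0,0,0,1],[0,0,0,0,0,0,1],[0,0,0,0,0,0,1]]]}}

```text
t: 8.1
tool_pos: [577.3, -192.8, 113.7]
tcp_rot: [-0.0, 0.998, -0.061, 0.0]
wrist_force: [-0.7, 2.8, 5.7]
grip_width: 50.0
```

{"api": "play_rows", "payload": {"increments": [[[0,0,0,0,0,0,1],[0,0,0,0,0,0,1]]]}}

```text
t: 8.3
tool_pos: [577.2, -192.7, 113.7]
tcp_rot: [-0.0, 0.998, -0.061, 0.0]
wrist_force: [-1.4, 1.5, 6.0]
grip_width: 49.1
```

{"api": "play_rows", "payload": {"increments": [[[0,0,0,0,0,0,1],[0,0,0,0,0,0,1]]], "force": 50}}

```text
t: 8.5
tool_pos: [577.2, -192.8, 113.8]
tcp_rot: [-0.0, 0.998, -0.061, 0.0]
wrist_force: [-0.2, 1.9, 5.5]
grip_width: 49.3
```

```bash
python3 -c "
from h import *
json.dump([577.5,-192.5,113,-7],open('cmd.json','w'))
s=grab_frame('side');crop(s,360,140,470,270,6,'pics/s5.png');chk();shoot('w5');C,im=load('w5'); crop(im,200,120,440,300,3,'pics/w5a.png')"
```

```text
t 8.55 pos [ 577.2643 -192.7587  113.7568] yaw -6.980247102177829 tilt [ 0.0009  0.0005 -1.    ] cmd [577.5, -192.5, 113, -7] F [-0.3645  1.642   5.9174] w 49.24119643129853 q [-0.2701  0.5766  0.734   1.7796 -0.4616  0.9641 -1.0392]
```

View pics/s5.png

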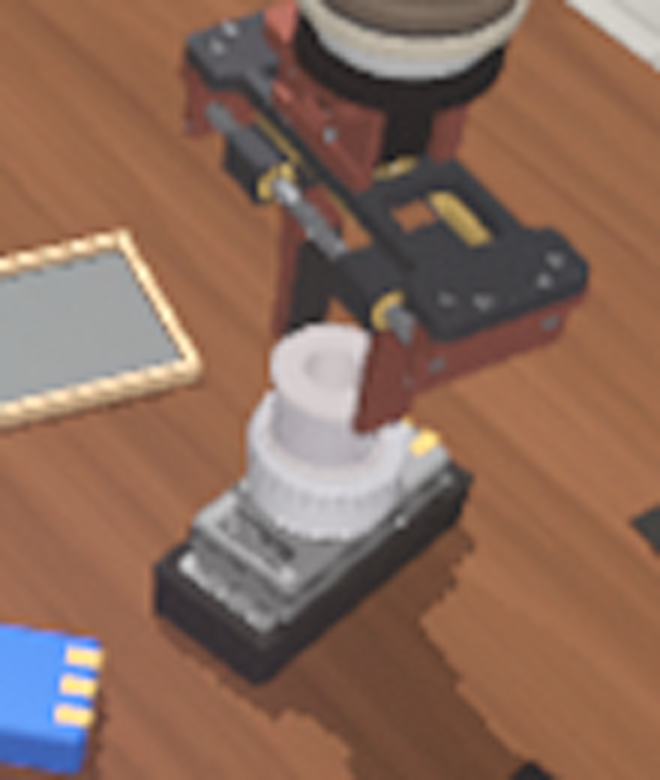

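View pics/w5a.png

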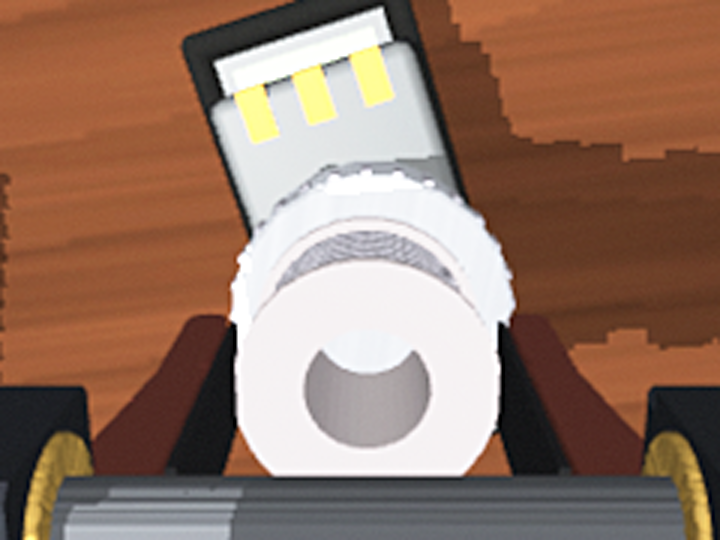

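{"api": "play_rows", "payload": {"increments": [[[0,0,-0.003,0,0,0,1],[0,0,-0.006,0,0,0,1],[0,0,-0.01,0,0,0,1],[0,0,-0.015,0,0,0,1],[0,0,-0.02,0,0,0,1],[0,0,-0.02,0,0,0,1]]]}}

```text
t: 9.2
tool_pos: [577.3, -193.3, 134.0]
tcp_rot: [0.0, 0.998, -0.061, 0.001]
wrist_force: [0.5, -0.7, -1.5]
grip_width: 49.2
```

```bash
python3 -c "
from h import *
json.dump([577.5,-192.5,133,-7],open('cmd.json','w'))
s=grab_frame('side');crop(s,360,140,470,270,5,'pics/s6.png');chk()"
```

```text
t 9.25 pos [ 577.0658 -193.1206  133.5952] yaw -7.001381577081067 tilt [ 0.0008 -0.0001 -1.    ] cmd [577.5, -192.5, 133, -7] F [-0.9451  1.0387 -1.861 ] w 48.91151141202602 q [-0.2825  0.5537  0.7509  1.7634 -0.4409  0.9995 -1.055 ]
```

View pics/s6.png

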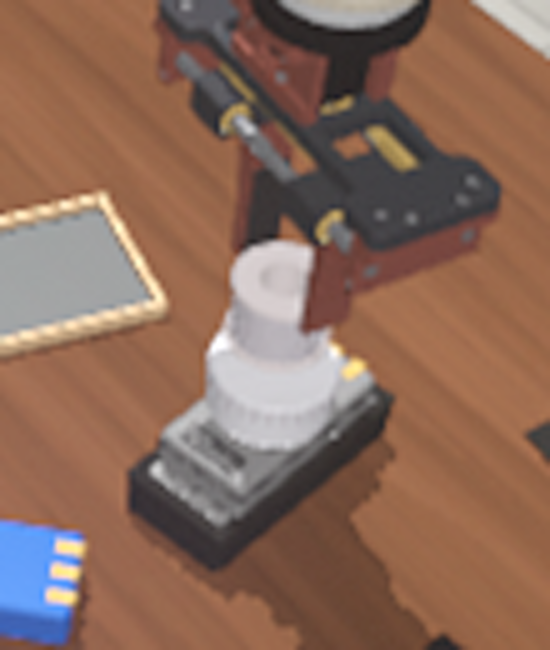

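```bash
python3 -c "
from h import *
C,im=load('w5'); c=back(C,[[200+368.5/3-.5,120+387.5/3-.5]],126)[0]; d=np.load('pics/w5.npz'); print(c, Rdown(-7).T@(c-d['p']))
go([577.5,-192.5,180,-7],[550,-80,190,-7])"
```

```text
[ 576.4414 -192.976   126.    ] [ -0.7903   0.316  -12.2432]
ROW [0.0, 0.0, -0.047] [0.0, 0.0, 0.0] dist 47
ROW [-0.041, -0.1083, -0.057] [0.0, 0.0, 0.0] dist 129
```

{"api": "play_rows", "payload": {"increments": [[[0,0,-0.008,0,0,0,1],[0,0,-0.02,0,0,0,1],[0,-0.003,-0.035,0,0,0,1],[-0.003,-0.01,-0.047,0,0,0,1],[-0.01,-0.025,-0.053,0,0,0,1],[-0.018,-0.048,-0.057,0,0,0,1],[-0.029,-0.076,-0.057,0,0,0,1],[-0.041,-0.108,-0.057,0,0,0,1]]], "force": 60}}

```text
t: 10.05
tool_pos: [549.1, -80.0, 191.3]
tcp_rot: [-0.0, 0.998, -0.062, 0.001]
wrist_force: [0.5, 0.2, -2.6]
grip_width: 48.9
```

```bash
python3 -c "
from h import *
c=np.array([577.5,-192.5,133]);p=c+Rdown(-7)@[-41,-108,-57];json.dump([*p,-7],open('cmd.json','w'));chk();go([485,207.3,180,-7])"
```

```text
t 10.05 pos [549.1224 -79.9543 191.3116] yaw -7.055294417337204 tilt [ 0.0014  0.0003 -1.    ] cmd [549.9674968704617, -80.30837254312618, 190.0, -7] F [ 0.5146  0.2138 -2.5593] w 48.9311627129578 q [-0.5631  0.3917  0.8173  1.8382 -0.3274  1.0504 -1.3123]
ROW [-0.0995, -0.2775, 0.01] [0.0, 0.0, 0.0] dist 295
```

{"api": "play_rows", "payload": {"increments": [[[-0.013,-0.036,0,0,0,0,1],[-0.026,-0.073,0,0,0,0,1],[-0.04,-0.111,0,0,0,0,1],[-0.054,-0.15,0,0,0,0,1],[-0.068,-0.19,0,0,0,0,1],[-0.081,-0.227,0,0,0,0,1],[-0.092,-0.257,0,0,0,0,1],[-0.0995,-0.2775,0.005,0,0,0,1]]]}}

```text
t: 10.85
tool_pos: [483.6, 210.3, 186.5]
tcp_rot: [-0.001, 0.998, -0.059, 0.001]
wrist_force: [0.7, -0.6, -2.5]
grip_width: 49.0
```

{"api": "play_rows", "payload": {"increments": [[[0,0,0.005,0,0,0,1],[0,0,0.02,0,0,0,1],[0,0,0.04,0,0,0,1],[0,0,0.055,0,0,0,1],[0,0,0.065,0,0,0,1],[0,0,0.065,0,0,0,1]]]}}

```text
t: 11.45
tool_pos: [483.8, 206.0, 119.6]
tcp_rot: [0.001, 0.998, -0.061, -0.001]
wrist_force: [-0.5, -0.9, -1.6]
grip_width: 48.9
```

```bash
python3 -c "
from h import *
json.dump([485,207.3,120,-7],open('cmd.json','w'))
chk();shoot('w7');C,im=load('w7'); crop(im,200,120,440,300,3,'pics/w7a.png')
s=grab_frame('side');crop(s,240,60,370,190,5,'pics/s7.png')"
```

```text
t 11.45 pos [483.8473 206.0317 119.5888] yaw -7.038237415846765 tilt [-0.0012 -0.0009 -1.    ] cmd [485, 207.3, 120, -7] F [-0.4639 -0.9355 -1.5936] w 48.86258951836177 q [-1.0512  0.4208  0.7197  1.974  -0.3573  0.8768 -1.8352]
```

View pics/w7a.png

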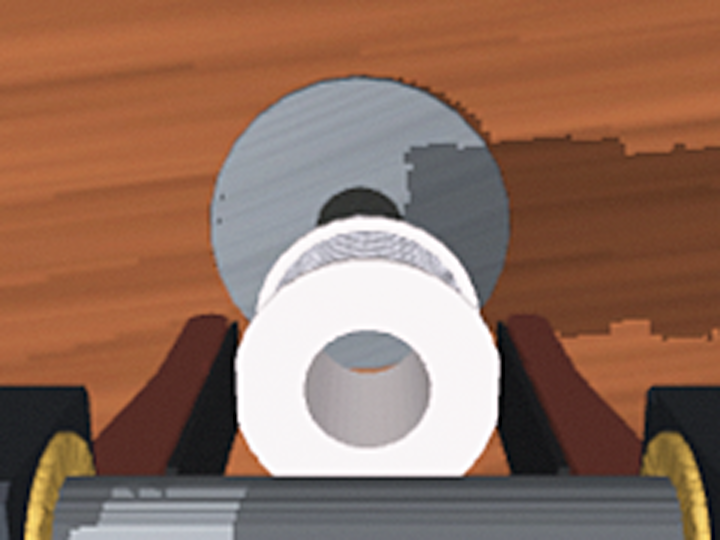

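View pics/s7.png

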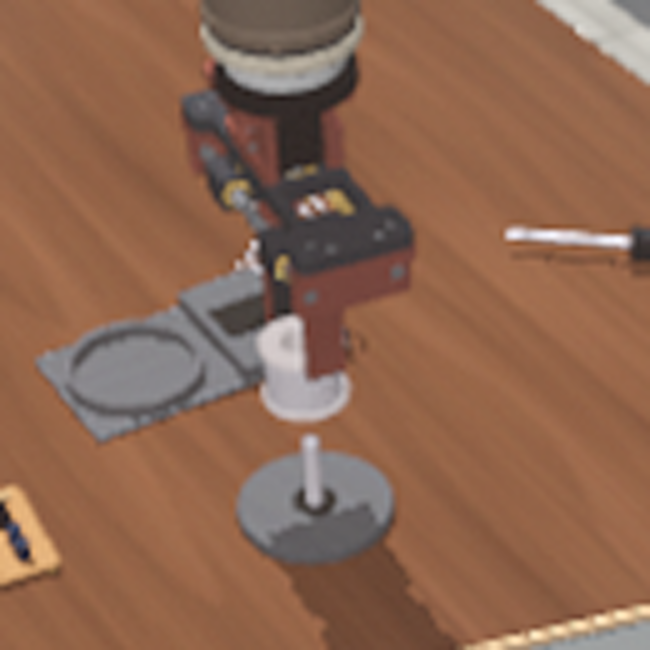

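```bash
python3 -c "
from h import *
C,im=load('w7'); a=np.linspace(0,2*np.pi,200)
for xy in [(485,207.3)]:
  P=proj(C,np.c_[xy[0]+48*np.cos(a),xy[1]+48*np.sin(a),a*0+10]); q=(P-[200,120]+.5)*3-.5
  print(q.min(0),q.max(0))
chk()"
```

```text
[210.3764  74.4722] [513.4014 369.6947]
t 11.55 pos [484.7594 206.4774 120.7716] yaw -7.034781723072057 tilt [ 0.0005  0.0002 -1.    ] cmd [485, 207.3, 120, -7] F [-0.0303 -0.5256 -1.2445] w 48.49297159881545 q [-1.0517  0.4195  0.7204  1.9723 -0.3568  0.8774 -1.8358]
```

{"api": "play_rows", "payload": {"increments": [[[0,0,0.01,0,0,0,1],[0,0,0.025,0,0,0,1],[0,0,0.04,0,0,0,1],[0,0,0.055,0,0,0,1],[0,0,0.067,0,0,0,1],[0,0,0.075,0,0,0,1],[0,0,0.079,0,0,0,1],[0,0,0.081,0,0,0,1]]]}}

```text
t: 12.35
tool_pos: [484.4, 206.5, 38.8]
tcp_rot: [0.0, 0.998, -0.061, -0.0]
wrist_force: [0.3, 0.4, -1.5]
grip_width: 48.5
```

{"api": "play_rows", "payload": {"increments": [[[0,0,0.001,0,0,0,1],[0,0,0.002,0,0,0,1],[0,0,0.003,0,0,0,1],[0,0,0.004,0,0,0,1]]]}}

```text
t: 12.75
tool_pos: [484.6, 206.9, 35.7]
tcp_rot: [-0.0, 0.998, -0.061, 0.0]
wrist_force: [-3.7, -2.6, 14.9]
grip_width: 48.7
```

{"api": "play_rows", "payload": {"increments": [[[0,0,-0.001,0,0,0,-1],[0,0,-0.001,0,0,0,-1],[0,0,-0.001,0,0,0,-1],[0,0,-0.001,0,0,0,-1],[0,0,-0.01,0,0,0,-1],[0,0,-0.04,0,0,0,-1],[0,0,-0.08,0,0,0,-1],[0,0,-0.12,0,0,0,-1]]]}}

```text
t: 13.55
tool_pos: [484.1, 206.1, 156.7]
tcp_rot: [0.0, 0.998, -0.061, -0.0]
wrist_force: [-0.3, 1.7, -0.8]
grip_width: 87.9
```

```bash
python3 -c "
from h import *
json.dump([485,207.3,155,-7],open('cmd.json','w'))
chk();shoot('w8');C,im=load('w8'); crop(im,200,120,440,300,3,'pics/w8a.png')
s=grab_frame('side');crop(s,240,60,370,190,5,'pics/s8.png'); go([578,-192.5,175,-7])"
```

```text
t 13.55 pos [484.1166 206.1343 156.7433] yaw -7.045973723188518 tilt [-0.0005 -0.001  -1.    ] cmd [485, 207.3, 155, -7] F [-0.3135  1.6798 -0.7555] w 87.88565129789949 q [-1.0896  0.3705  0.7596  1.9392 -0.3102  0.952  -1.8747]
ROW [0.141, 0.3855, -0.02] [0.0, 0.0, 0.0] dist 411
```

View pics/w8a.png

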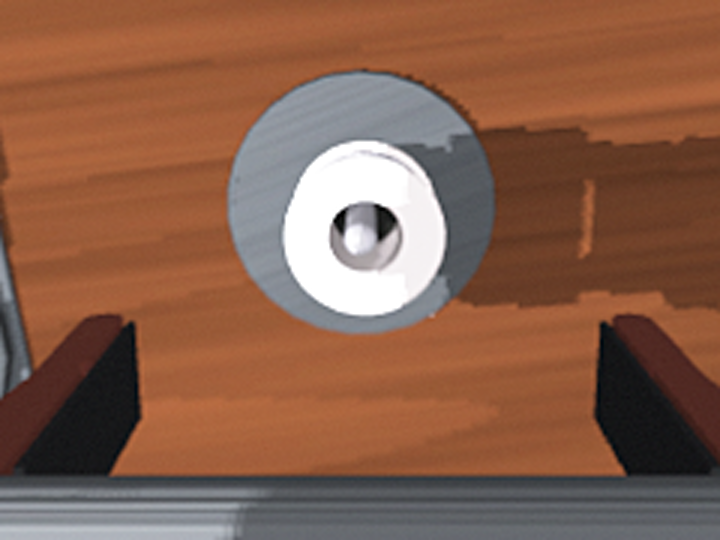

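View pics/s8.png

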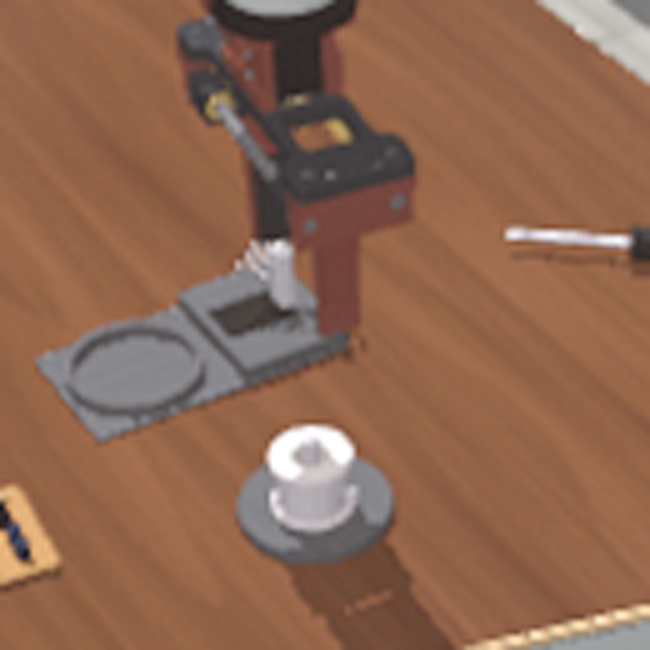

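{"api": "play_rows", "payload": {"increments": [[[0.015,0.04,-0.01,0,0,0,-1],[0.032,0.087,-0.02,0,0,0,-1],[0.049,0.134,-0.02,0,0,0,-1],[0.066,0.181,-0.02,0,0,0,-1],[0.083,0.228,-0.02,0,0,0,-1],[0.1,0.275,-0.02,0,0,0,-1],[0.117,0.32,-0.02,0,0,0,-1],[0.13,0.357,-0.02,0,0,0,-1]]]}}

```text
t: 14.45
tool_pos: [569.7, -166.5, 175.1]
tcp_rot: [0.0, 0.998, -0.062, 0.0]
wrist_force: [0.5, -0.5, 0.2]
grip_width: 88.0
```

{"api": "play_rows", "payload": {"increments": [[[0.007,0.02,0,0,0,0,-1],[0.011,0.0285,0,0,0,0,-1],[0.011,0.0285,0,0,0,0,-1],[0.011,0.0285,0,0,0,0,-1]]]}}

```text
t: 14.85
tool_pos: [577.3, -191.5, 174.8]
tcp_rot: [-0.0, 0.998, -0.06, -0.0]
wrist_force: [-0.2, -0.4, 0.1]
grip_width: 87.8
```

```bash
python3 -c "
from h import *
chk();shoot('w9');C,im=load('w9'); crop(im,220,100,420,260,4,'pics/w9a.png')"
```

```text
t 14.85 pos [ 577.2618 -191.5072  174.7529] yaw -6.932399685927401 tilt [-0.0007  0.001  -1.    ] cmd [578, -192.5, 175, -7] F [-0.2453 -0.3746  0.1486] w 87.80625946626103 q [-0.3088  0.5103  0.7832  1.7231 -0.4028  1.0775 -1.0859]
```

View pics/w9a.png

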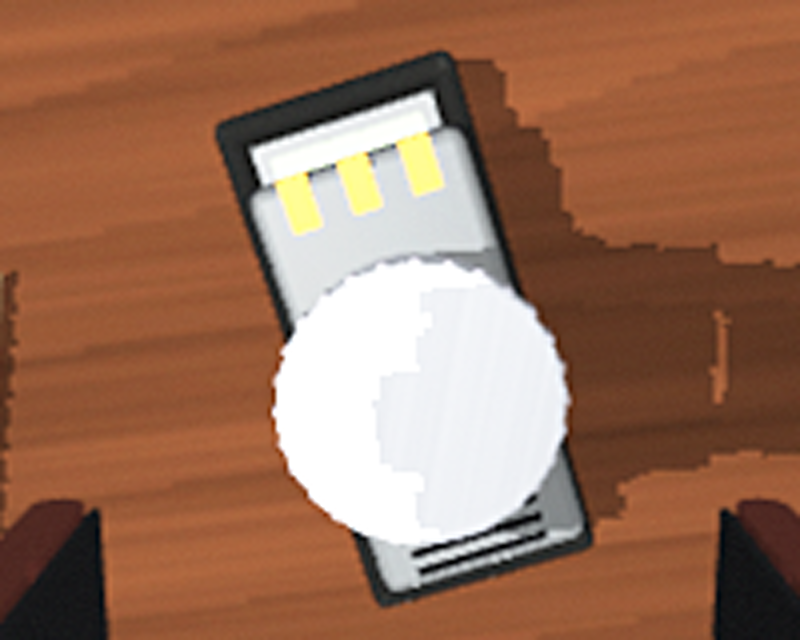

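```bash
python3 -c "
from h import *
C,im=load('w9'); print(back(C,[[325.25,199.9]],88))
p=lambda l:(np.array(l,float)+.5)/4-.5+[220,100]
from fit import fit
b=[[54,27,58],[54,-27,58],[-54,-27,58],[-54,27,58]]
fit([(C,b,p([(248,192),(462,125),(587,532),(388,596)]))],[570,-195,.15],name='batt')
m=[[70,32,32],[70,-32,32],[-70,-32,32],[-70,32,32]]
fit([(C,m,p([(215,126),(452,50),(594,548),(382,608)]))],[570,-195,.15],name='meter')
"
```

```text
[[ 579.5195 -194.6726   88.    ]]
batt xy [ 579.6395 -195.165 ] yaw 10.928500855661108 res px
 [[-1.1, -0.2], [0.3, -1.7], [0.9, 1.4], [-0.2, 0.7]]
meter xy [ 580.4321 -193.1811] yaw 10.42680142734158 res px
 [[-1.0, -0.4], [0.4, -1.1], [1.8, 0.7], [-0.5, 1.8]]
```

Tin centre (579.5, −194.5). Descend and grip at TCP z 88.

```bash
python3 -c "
from h import *
go([579.5,-194.5,88,-7])"
```

```text
ROW [0.0017, 0.0018, 0.087] [0.0, 0.0, 0.0] dist 87
```

{"api": "play_rows", "payload": {"increments": [[[0.0017,0.0018,0.02,0,0,0,-1],[0.0017,0.0018,0.045,0,0,0,-1],[0.0017,0.0018,0.07,0,0,0,-1],[0.0017,0.0018,0.083,0,0,0,-1],[0.0017,0.0018,0.087,0,0,0,-1],[0.0017,0.0018,0.087,0,0,0,-1],[0.0017,0.0018,0.087,0,0,0,1],[0.0017,0.0018,0.087,0,0,0,1]]], "force": 30}}

```text
t: 15.7
tool_pos: [579.5, -195.2, 89.3]
tcp_rot: [0.0, 0.998, -0.061, 0.001]
wrist_force: [-0.0, -0.4, -0.7]
grip_width: 75.4
```

{"api": "play_rows", "payload": {"increments": [[[0,0,0,0,0,0,1],[0,0,0,0,0,0,1],[0,0,0,0,0,0,1],[0,0,0,0,0,0,1],[0,0,0,0,0,0,1],[0,0,0,0,0,0,1]]], "force": 45}}

```text
t: 16.3
tool_pos: [578.8, -195.1, 88.1]
tcp_rot: [-0.0, 0.998, -0.061, -0.0]
wrist_force: [0.8, -0.7, 0.4]
grip_width: 27.6
```

{"api": "play_rows", "payload": {"increments": [[[0,0,-0.003,0,0,0,1],[0,0,-0.006,0,0,0,1],[0,0,-0.011,0,0,0,1],[0,0,-0.02,0,0,0,1],[0,0,-0.03,0,0,0,1],[0,0,-0.03,0,0,0,1]]]}}

```text
t: 16.9
tool_pos: [579.8, -195.6, 120.1]
tcp_rot: [0.0, 0.998, -0.061, 0.001]
wrist_force: [0.8, 0.4, -0.6]
grip_width: 0.3
```

```bash
python3 -c "
from h import *
json.dump([579.5,-194.5,118,-7],open('cmd.json','w'))
chk();shoot('w10');C,im=load('w10'); crop(im,200,100,440,300,3,'pics/w10a.png')"
```

```text
t 16.9 pos [ 579.7651 -195.5979  120.0809] yaw -7.005023535778471 tilt [ 0.0028 -0.0006 -1.    ] cmd [579.5, -194.5, 118, -7] F [ 0.8051  0.3885 -0.5949] w 0.2701598574443968 q [-0.2708  0.5743  0.7418  1.7682 -0.4594  0.977  -1.0391]
```

View pics/w10a.png

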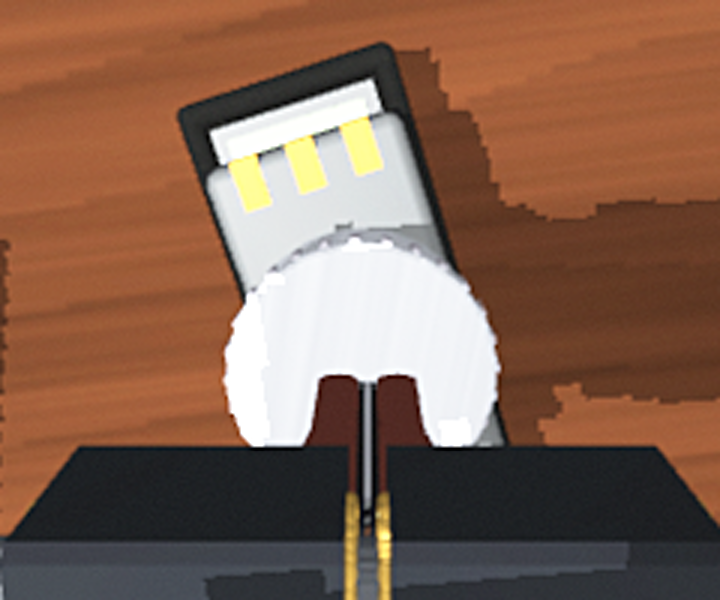

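```bash
python3 -c "
from h import *
C,im=load('w10'); print(back(C,[[320,222.3]],88)); a=np.linspace(0,2*np.pi,200)
P=proj(C,np.c_[579.5+32*np.cos(a),-194.6+32*np.sin(a),a*0+88]); q=(P-[200,100]+.5)*3-.5
print(q.min(0),q.max(0))
# tool points: fingertips at tool z 17, TCP, 
R=Rdown(-7);p=np.load('pics/w10.npz')['p']
for t in [[0,0,17],[10,0,17],[-10,0,17],[0,0,0],[10,0,0],[10,0,-20],[10,13.5,17],[10,13.5,0]]: print(t,(proj(C,p+R@t)[0]-[200,100]+.5)*3-.5)
"
```

```text
[[ 580.1286 -194.3473   88.    ]]
[225.7403 235.3391] [499.0416 495.8269]
[0, 0, 17] [366.4531 390.3522]
[10, 0, 17] [366.4056 346.3734]
[-10, 0, 17] [366.4995 433.2724]
[0, 0, 0] [366.4028 418.911 ]
[10, 0, 0] [366.3502 371.2447]
[10, 0, -20] [366.2703 407.1229]
[10, 13.5, 17] [429.0915 346.3202]
[10, 13.5, 0] [434.8406 371.1867]
```

{"api": "play_rows", "payload": {"increments": [[[0,0,0,0,0,0,-1],[0,0,0,0,0,0,-1],[0,0,0,0,0,0,-1],[0,0,0,0,0,0,-1],[0,0,0,0,0,0,-1],[0,0,0,0,0,0,-1],[0,0,0,0,0,0,-1],[0,0,0,0,0,0,-1]]]}}

```text
t: 17.75
tool_pos: [578.8, -195.1, 118.1]
tcp_rot: [-0.0, 0.998, -0.061, -0.0]
wrist_force: [0.4, 0.8, 0.0]
grip_width: 60.8
```

{"api": "play_rows", "payload": {"increments": [[[0,0,0,0,0,0,-1],[0,0,0,0,0,0,-1],[0,0,0,0,0,0,-1],[0,0,0,0,0,0,-1],[0,0,0,0,0,0,-1],[0,0,0.01,0,0,0,-1],[0,0,0.018,0,0,0,-1],[0,0,0.018,0,0,0,-1]]]}}

```text
t: 18.55
tool_pos: [577.8, -194.6, 98.4]
tcp_rot: [-0.0, 0.998, -0.061, -0.001]
wrist_force: [-1.1, 0.5, 0.7]
grip_width: 87.4
```

```bash
python3 -c "
from h import *
json.dump([579.5,-194.5,100,-7],open('cmd.json','w'))
chk();s=grab_frame('side');crop(s,360,120,480,270,5,'pics/s11.png')"
```

```text
t 18.55 pos [ 577.8111 -194.5509   98.3829] yaw -6.998499418282882 tilt [-0.0026  0.0006 -1.    ] cmd [579.5, -194.5, 100, -7] F [-1.1115  0.5386  0.6559] w 87.39534602754645 q [-0.2584  0.5996  0.7235  1.7854 -0.4792  0.9433 -1.0241]
```

View pics/s11.png

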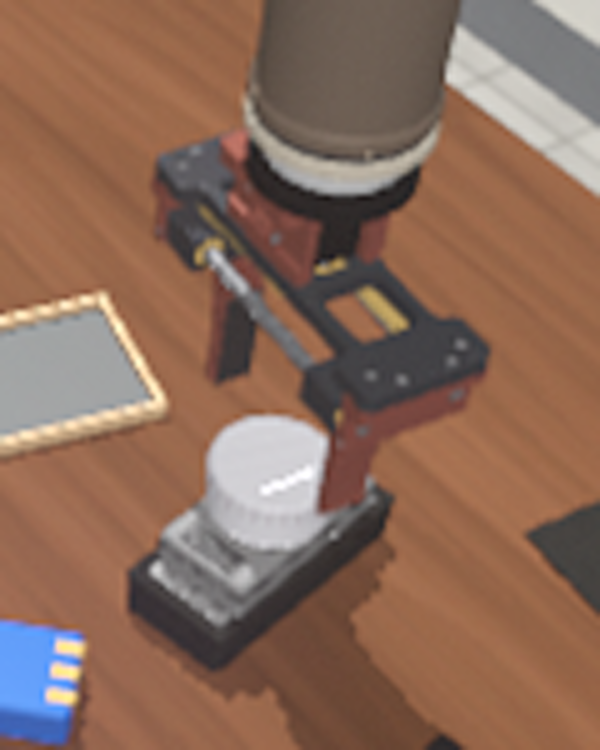

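```bash
python3 -c "
from h import *
C=cam('side');R=Rdown(-7)
for z in [0,8,17]:
  for t in [[-10,-44,z],[10,-44,z],[-10,44,z],[10,44,z],[-10,57.5,z],[10,57.5,z]]:
    print(t,(proj(C,np.array([578.5,-194.5,99.5])+R@t)[0]-[360,120]+.5)*5-.5)
"
```

```text
[-10, -44, 0] [209.0692 392.0126]
[10, -44, 0] [243.1231 379.5453]
[-10, 44, 0] [306.9954 511.1885]
[10, 44, 0] [342.3108 497.4182]
[-10, 57.5, 0] [322.9429 530.5965]
[10, 57.5, 0] [358.4587 516.608 ]
[-10, -44, 8] [207.4527 403.0865]
[10, -44, 8] [241.3433 390.6252]
[-10, 44, 8] [304.7718 522.2101]
[10, 44, 8] [339.912  508.4534]
[-10, 57.5, 8] [320.6154 541.6036]
[10, 57.5, 8] [355.9541 527.63  ]
[-10, -44, 17] [205.6536 415.4113]
[10, -44, 17] [239.3624 402.9574]
[-10, 44, 17] [302.2983 534.4698]
[10, 44, 17] [337.2435 520.7289]
[-10, 57.5, 17] [318.0268 553.846 ]
[10, 57.5, 17] [353.1682 539.8897]
```

{"api": "play_rows", "payload": {"increments": [[[0,0,0.01,0,0,0,-1],[0,0,0.02,0,0,0,-1],[0,0,0.028,0,0,0,-1],[0,0,0.031,0,0,0,-1],[0,0,0.031,0,0,0,-1],[0,0,0.031,0,0,0,1],[0,0,0.031,0,0,0,1],[0,0,0.031,0,0,0,1]]], "force": 20}}

```text
t: 19.4
tool_pos: [579.0, -195.1, 69.5]
tcp_rot: [-0.0, 0.998, -0.061, 0.0]
wrist_force: [0.1, -0.3, -0.4]
grip_width: 67.5
```

{"api": "play_rows", "payload": {"increments": [[[0,0,0,0,0,0,1],[0,0,0,0,0,0,1],[0,0,0,0,0,0,1],[0,0,0,0,0,0,1],[0,0,0,0,0,0,1]]], "force": 45}}

```text
t: 19.9
tool_pos: [579.0, -195.1, 69.4]
tcp_rot: [-0.0, 0.998, -0.061, 0.0]
wrist_force: [-0.5, 0.6, 5.0]
grip_width: 62.9
```

{"api": "play_rows", "payload": {"increments": [[[0,0,-0.003,0,0,0,1],[0,0,-0.007,0,0,0,1],[0,0,-0.014,0,0,0,1],[0,0,-0.025,0,0,0,1],[0,0,-0.04,0,0,0,1],[0,0,-0.06,0,0,0,1],[0,0,-0.08,0,0,0,1],[0,0,-0.091,0,0,0,1]]]}}

```text
t: 20.7
tool_pos: [579.5, -195.6, 162.9]
tcp_rot: [0.0, 0.998, -0.061, 0.001]
wrist_force: [0.8, -0.6, -2.1]
grip_width: 63.5
```

```bash
python3 -c "
from h import *
json.dump([579.5,-194.5,160,-7],open('cmd.json','w'))
chk();shoot('w12');C,im=load('w12'); crop(im,200,100,440,300,3,'pics/w12a.png');go([453,386,160,-1])"
```

```text
t 20.7 pos [ 579.5479 -195.6224  162.8508] yaw -7.018092933314885 tilt [ 0.0028 -0.0006 -1.    ] cmd [579.5, -194.5, 160, -7] F [ 0.7653 -0.5502 -2.0807] w 63.452833449746585 q [-0.2962  0.527   0.776   1.73   -0.4177  1.0545 -1.0714]
ROW [-0.1963, -0.5608, 0.0] [0.0, 0.0, -0.1047] dist 594
```

View pics/w12a.png

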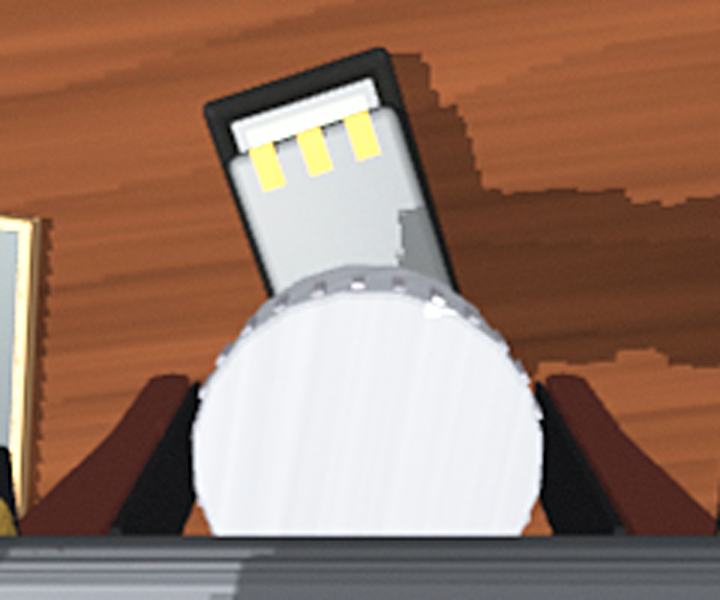

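{"api": "play_rows", "payload": {"increments": [[[-0.005,-0.014,0,0,0,0,1],[-0.015,-0.044,0,0,0,0,1],[-0.029,-0.084,0,0,0,0,1],[-0.044,-0.127,0,0,0,0,1],[-0.06,-0.17,0,0,0,0,1],[-0.075,-0.215,0,0,0,0,1],[-0.09,-0.258,0,0,0,0,1],[-0.105,-0.3,0,0,0,0,1]]]}}

```text
t: 21.55
tool_pos: [510.3, 117.5, 160.1]
tcp_rot: [-0.0, 0.998, -0.061, -0.0]
wrist_force: [1.0, 0.2, -1.8]
grip_width: 62.5
```

{"api": "play_rows", "payload": {"increments": [[[-0.015,-0.042,0,0,0,0,1],[-0.03,-0.085,0,0,0,-0.02,1],[-0.044,-0.127,0,0,0,-0.04,1],[-0.058,-0.167,0,0,0,-0.06,1],[-0.071,-0.203,0,0,0,-0.08,1],[-0.081,-0.233,0,0,0,-0.1,1],[-0.088,-0.252,0,0,0,-0.105,1],[-0.0913,-0.2608,0,0,0,-0.105,1]]]}}

```text
t: 22.35
tool_pos: [451.4, 387.1, 159.8]
tcp_rot: [0.0, 1.0, -0.008, -0.0]
wrist_force: [0.0, -1.7, -2.1]
grip_width: 63.1
```

{"api": "play_rows", "payload": {"increments": [[[0,0,0,0,0,0,1],[0,0,0.02,0,0,0,1],[0,0,0.045,0,0,0,1],[0,0,0.06,0,0,0,1],[0,0,0.07,0,0,0,1],[0,0,0.07,0,0,0,1]]]}}

```text
t: 22.95
tool_pos: [452.3, 384.2, 89.2]
tcp_rot: [0.001, 1.0, -0.009, -0.001]
wrist_force: [0.3, -0.7, -1.0]
grip_width: 62.6
```

```bash
python3 -c "
from h import *
json.dump([453,386,90,-1],open('cmd.json','w'))
chk();shoot('w13');C,im=load('w13'); crop(im,180,60,460,300,2.8,'pics/w13a.png')"
```

```text
t 22.95 pos [452.2698 384.1557  89.2086] yaw -1.0675510382629967 tilt [-0.0011 -0.0017 -1.    ] cmd [453, 386, 90, -1] F [ 0.3427 -0.6949 -1.0453] w 62.607160173596746 q [-1.2531  0.5658  0.6524  1.8316 -0.4307  0.8919 -1.9881]
```

View pics/w13a.png

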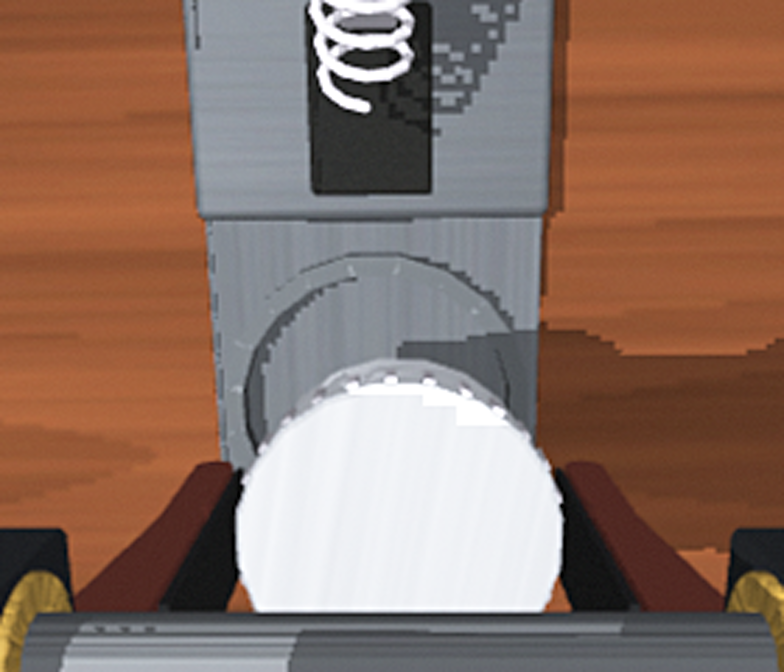

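```bash
python3 -c "
from h import *
from fit import fit
C,im=load('w13'); a=np.linspace(0,2*np.pi,200)
P=proj(C,np.c_[453+40*np.cos(a),386+40*np.sin(a),a*0+12]); q=(P-[180,60]+.5)*2.8-.5
print(q.min(0),q.max(0))
p=lambda l:(np.array(l,float)+.5)/2.8-.5+[180,60]
fit([(C,[[57,50,16],[57,-50,16]],p([(201,217),(545,215)]))],[453,386,0],name='iron')
c=back(C,p([(399,535)]),118.-11.4-60+30+0)
# tin top (z=TCP+18.6)
z=89.2+18.6
P=proj(C,np.c_[452.27+32*np.cos(a),384.16+32*np.sin(a),a*0+z]); q=(P-[180,60]+.5)*2.8-.5
print(q.min(0),q.max(0))"
```

```text
[259.0136 273.5485] [523.6251 529.3494]
iron xy [452.613  390.7083] yaw -0.7880576933819403 res px
 [[-2.0, 0.1], [2.0, 0.0]]
[231.3067 376.6617] [563.8637 685.5749]
```

```bash
python3 -c "
from h import *
chk();shoot('w14');C,im=load('w14'); crop(im,240,120,400,240,5,'pics/w14a.png')
from fit import fit
t=grab_frame('top');crop(t,150,130,230,240,6,'pics/t14.png')"
```

```text
t 23.0 pos [452.7071 384.7056  90.1445] yaw -1.0507918542916828 tilt [-0.0002 -0.0007 -1.    ] cmd [453, 386, 90, -1] F [ 0.8365  0.0138 -1.4004] w 63.006695455857766 q [-1.2535  0.5649  0.653   1.8304 -0.4303  0.8925 -1.9884]
```

View pics/w14a.png

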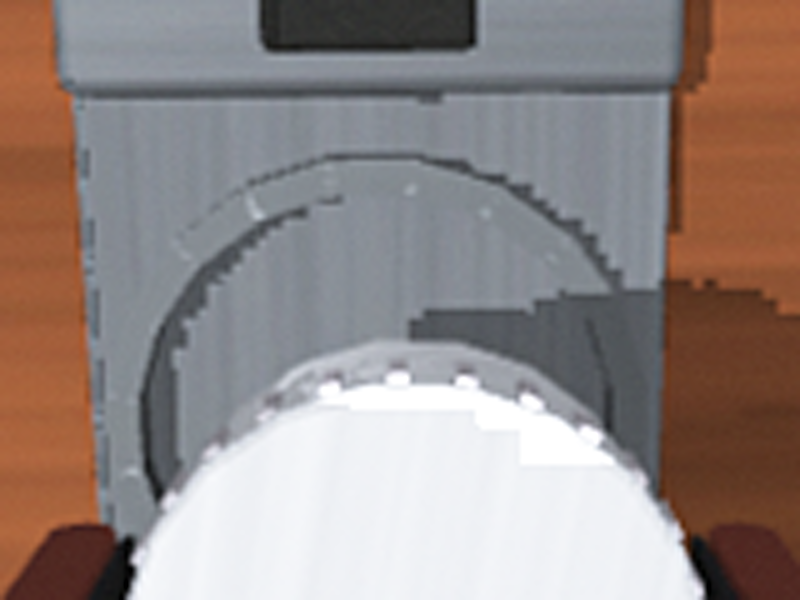

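```bash
python3 -c "
from h import *
C,im=load('w14'); im=im[:,:,::-1].copy(); 
k=5
big=cv2.resize(im[120:240,240:400],None,fx=k,fy=k,interpolation=cv2.INTER_CUBIC); a=np.linspace(0,2*np.pi,300)
for (x,y,col) in [(453,386,(0,0,255)),(453,390,(0,255,0))]:
  for r,z in [(40,12),(46,12),(40,4)]:
    P=((proj(C,np.c_[x+r*np.cos(a),y+r*np.sin(a),a*0+z])-[240,120]+.5)*k-.5).astype(int)
    cv2.polylines(big,[P.reshape(-1,1,2)],True,col,1)
  P=((proj(C,np.array([[x+57,y+50,16],[x+57,y-50,16]]))-[240,120]+.5)*k-.5).astype(int)
  cv2.line(big,tuple(map(int,P[0])),tuple(map(int,P[1])),col,1)
cv2.imwrite('pics/w14o.png',big)"
```

```text
(no output)
```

View pics/w14o.png

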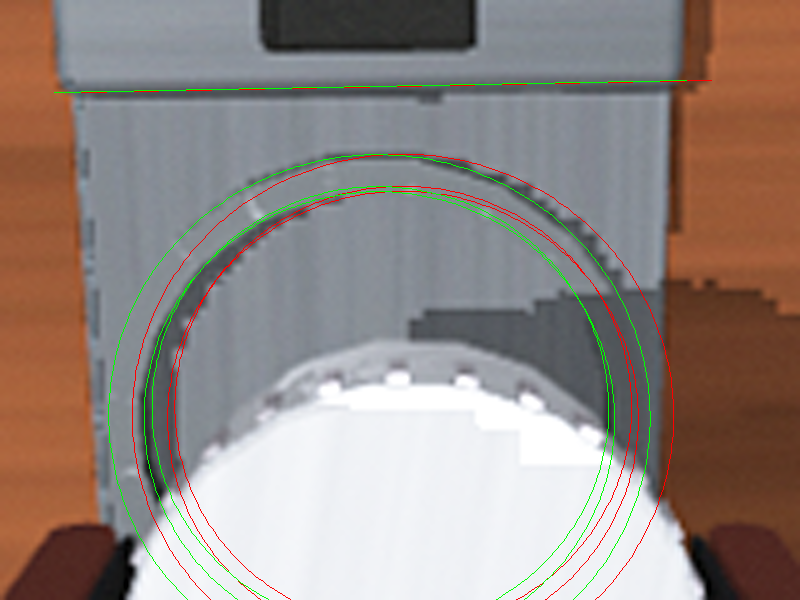

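{"api": "play_rows", "payload": {"increments": [[[0,-0.002,0.005,0,0,0,1],[0,-0.004,0.015,0,0,0,1],[0,-0.0043,0.03,0,0,0,1],[0,-0.0043,0.045,0,0,0,1],[0,-0.0043,0.058,0,0,0,1],[0,-0.0043,0.066,0,0,0,1],[0,-0.0043,0.07,0,0,0,1],[0,-0.0043,0.071,0,0,0,1]]]}}

```text
t: 23.9
tool_pos: [452.4, 389.5, 18.6]
tcp_rot: [0.0, 1.0, -0.009, -0.0]
wrist_force: [0.9, 0.2, -1.6]
grip_width: 63.2
```

{"api": "play_rows", "payload": {"increments": [[[0,0,0.001,0,0,0,1],[0,0,0.002,0,0,0,1],[0,0,0.003,0,0,0,1],[0,0,0.004,0,0,0,1]]]}}

```text
t: 24.3
tool_pos: [452.5, 390.0, 15.4]
tcp_rot: [-0.0, 1.0, -0.009, 0.0]
wrist_force: [-2.2, -1.1, 20.1]
grip_width: 62.9
```

{"api": "play_rows", "payload": {"increments": [[[0,0,-0.0005,0,0,0,-1],[0,0,-0.001,0,0,0,-1],[0,0,-0.001,0,0,0,-1],[0,0,-0.001,0,0,0,-1],[0,0,-0.01,0,0,0,-1],[0,0,-0.04,0,0,0,-1],[0,0,-0.09,0,0,0,-1],[0,0,-0.14,0,0,0,-1]]]}}

```text
t: 25.1
tool_pos: [452.1, 389.1, 156.8]
tcp_rot: [0.001, 1.0, -0.009, -0.0]
wrist_force: [0.5, 1.0, 0.2]
grip_width: 87.9
```

```bash
python3 -c "
from h import *
json.dump([453.08,390.3,155,-1],open('cmd.json','w'))
chk();shoot('w15');C,im=load('w15'); crop(im,200,60,440,260,3,'pics/w15a.png');
s=grab_frame('side');crop(s,230,80,340,190,5,'pics/s15.png')
go([560,-60,170,11],[581,-194,130,11])"
```

```text
t 25.1 pos [452.1296 389.0755 156.8276] yaw -1.0169827907561733 tilt [-0.0005 -0.0014 -1.    ] cmd [453.08, 390.3, 155, -1] F [0.5084 1.0018 0.1746] w 87.86234230715066 q [-1.3014  0.4906  0.7081  1.768  -0.3667  1.0206 -2.0446]
ROW [0.1148, 0.4484, -0.015] [0.0, 0.0, -0.2094] dist 463
ROW [0.1381, 0.582, 0.025] [0.0, 0.0, -0.2094] dist 599
```

View pics/w15a.png

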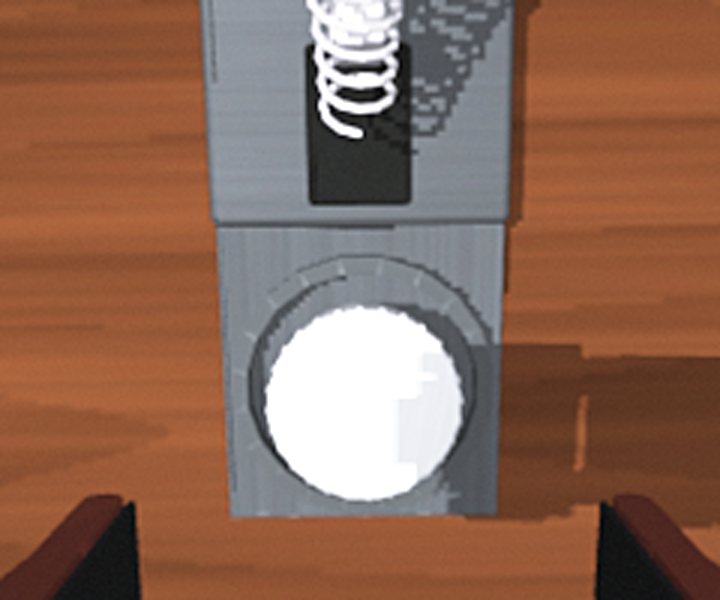

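View pics/s15.png

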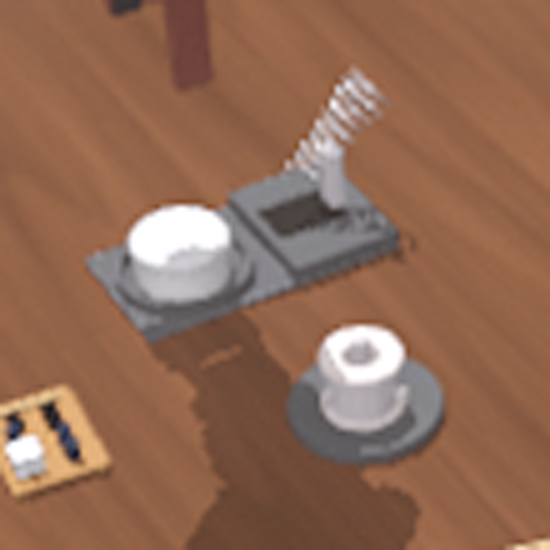

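{"api": "play_rows", "payload": {"increments": [[[0.01,0.04,-0.01,0,0,0,-1],[0.022,0.086,-0.015,0,0,0,-1],[0.034,0.133,-0.015,0,0,0,-1],[0.046,0.18,-0.015,0,0,0,-1],[0.058,0.227,-0.015,0,0,0,-1],[0.07,0.274,-0.015,0,0,0,-1],[0.082,0.321,-0.015,0,0,0,-1],[0.094,0.368,-0.015,0,0,0,-1]]]}}

```text
t: 26.0
tool_pos: [540.1, 18.4, 170.5]
tcp_rot: [-0.0, 1.0, -0.009, 0.0]
wrist_force: [1.3, -0.4, -0.1]
grip_width: 87.3
```

```bash
python3 -c "
from h import *
p=np.array([453.08,390.3,155])+Rdown(-1)@[94,368,-15]; json.dump([*p,-1],open('cmd.json','w'))
chk();go([575,-194.5,140,10.6])"
```

```text
t 26.0 pos [540.1309  18.3739 170.5202] yaw -0.9773692843260394 tilt [ 0.0006  0.0006 -1.    ] cmd [540.6431977757804, 20.71552197734337, 170.0, -1] F [ 1.3454 -0.4277 -0.1416] w 87.34666765315865 q [-0.7371  0.3865  0.797   1.8941 -0.328   0.9951 -1.3832]
ROW [0.0381, 0.2146, 0.03] [0.0, 0.0, -0.2025] dist 220
```

{"api": "play_rows", "payload": {"increments": [[[0.009,0.047,0,0,0,-0.05,-1],[0.018,0.095,0.01,0,0,-0.1,-1],[0.026,0.143,0.02,0,0,-0.15,-1],[0.034,0.185,0.03,0,0,-0.2025,-1],[0.038,0.208,0.03,0,0,-0.2025,-1],[0.0381,0.2146,0.03,0,0,-0.2025,-1],[0.0381,0.2146,0.03,0,0,-0.2025,-1]]]}}

```text
t: 26.7
tool_pos: [574.1, -195.9, 140.2]
tcp_rot: [0.0, 0.996, 0.091, -0.0]
wrist_force: [-0.2, 0.7, -0.1]
grip_width: 88.0
```

```bash
python3 -c "
from h import *
chk();shoot('w16');C,im=load('w16'); crop(im,220,60,420,260,3.8,'pics/w16a.png')"
```

```text
t 26.7 pos [ 574.0692 -195.8502  140.2192] yaw 10.492288655427362 tilt [-0.0001 -0.0002 -1.    ] cmd [575, -194.5, 140, 10.6] F [-0.1875  0.6761 -0.0556] w 87.95724999264883 q [-0.2526  0.5297  0.7089  1.7599 -0.4009  1.0017 -0.7785]
```

View pics/w16a.png

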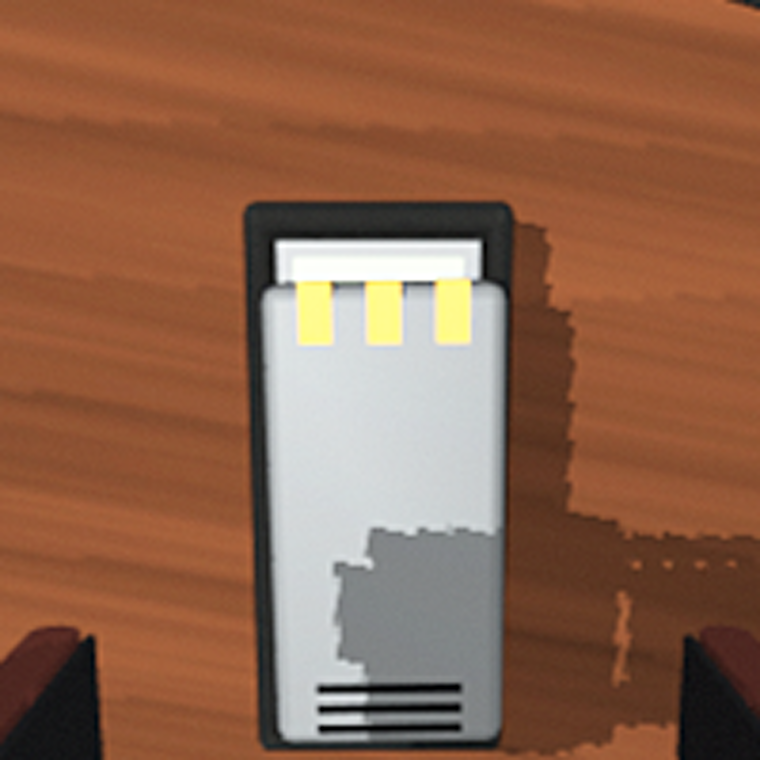

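```bash
python3 -c "
from h import *
C,im=load('w16')
p=lambda l:(np.array(l,float)+.5)/3.8-.5+[220,60]
from fit import fit
b=[[54,27,58],[54,-27,58],[-54,-27,58],[-54,27,58]]
x=fit([(C,b,p([(261,282),(507,282),(500,744),(279,744)]))],[570,-195,.15],name='batt')
m=[[70,32,32],[70,-32,32],[-70,-32,32],[-70,32,32]]
fit([(C,m,p([(244,202),(513,202),(504,750),(260,750)]))],[570,-195,.15],name='meter')
"
```

```text
batt xy [ 579.5286 -194.6439] yaw 10.913620606975156 res px
 [[-0.6, -0.1], [0.9, -0.7], [0.6, 0.3], [-1.0, 0.7]]
meter xy [ 580.9685 -192.7191] yaw 10.66969762227138 res px
 [[-0.7, -0.6], [0.8, -0.8], [-0.1, 1.0], [0.0, 1.2]]
```

```bash
python3 -c "
from h import *
go([580.3,-194.2,42.5,10.9])
"
```

```text
ROW [0.0053, 0.0007, 0.0975] [0.0, 0.0, -0.0052] dist 98
```

{"api": "play_rows", "payload": {"increments": [[[0.0053,0.0007,0.02,0,0,-0.0052,-1],[0.0053,0.0007,0.045,0,0,-0.0052,-1],[0.0053,0.0007,0.07,0,0,-0.0052,-1],[0.0053,0.0007,0.088,0,0,-0.0052,-1],[0.0053,0.0007,0.0955,0,0,-0.0052,-1],[0.0053,0.0007,0.0975,0,0,-0.0052,-1],[0.0053,0.0007,0.0975,0,0,-0.0052,1],[0.0053,0.0007,0.0975,0,0,-0.0052,1]]], "force": 20}}

```text
t: 27.55
tool_pos: [580.5, -194.5, 43.7]
tcp_rot: [0.0, 0.995, 0.095, 0.001]
wrist_force: [0.9, -0.2, 0.2]
grip_width: 75.1
```

{"api": "play_rows", "payload": {"increments": [[[0,0,0,0,0,0,1],[0,0,0,0,0,0,1],[0,0,0,0,0,0,1],[0,0,0,0,0,0,1],[0,0,0,0,0,0,1],[0,0,0,0,0,0,1],[0,0,0,0,0,0,1]]], "force": 20}}

```text
t: 28.25
tool_pos: [580.0, -194.7, 43.0]
tcp_rot: [-0.0, 0.995, 0.095, 0.0]
wrist_force: [-1.0, 0.4, 4.9]
grip_width: 53.8
```

{"api": "play_rows", "payload": {"increments": [[[0,0,0,0,0,0,1],[0,0,0,0,0,0,1],[0,0,0,0,0,0,1]]], "force": 60}}

```text
t: 28.55
tool_pos: [580.0, -194.8, 43.1]
tcp_rot: [-0.0, 0.995, 0.095, 0.0]
wrist_force: [-1.5, 0.8, 5.2]
grip_width: 53.3
```

{"api": "play_rows", "payload": {"increments": [[[0,0,-0.003,0,0,0,1],[0,0,-0.007,0,0,0,1],[0,0,-0.013,0,0,0,1],[0,0,-0.022,0,0,0,1],[0,0,-0.034,0,0,0,1],[0,0,-0.048,0,0,0,1],[0,0,-0.06,0,0,0,1],[0,0,-0.067,0,0,0,1]]]}}

```text
t: 29.35
tool_pos: [580.4, -195.0, 111.6]
tcp_rot: [0.0, 0.995, 0.095, 0.001]
wrist_force: [-0.8, -0.4, -3.2]
grip_width: 53.4
```

```bash
python3 -c "
from h import *
json.dump([580.3,-194.2,109.5,10.9],open('cmd.json','w'))
chk();shoot('w17');C,im=load('w17'); crop(im,200,60,440,300,3,'pics/w17a.png');go([496,-388,112,10])
"
```

```text
t 29.35 pos [ 580.4257 -194.9748  111.5611] yaw 10.911839624478576 tilt [ 0.002  -0.0003 -1.    ] cmd [580.3, -194.2, 109.5, 10.9] F [-0.7634 -0.4047 -3.19  ] w 53.434180738508275 q [-0.2345  0.5704  0.6841  1.7712 -0.4325  0.9532 -0.7529]
ROW [-0.1194, 0.1744, -0.0025] [0.0, 0.0, 0.0157] dist 211
```

View pics/w17a.png

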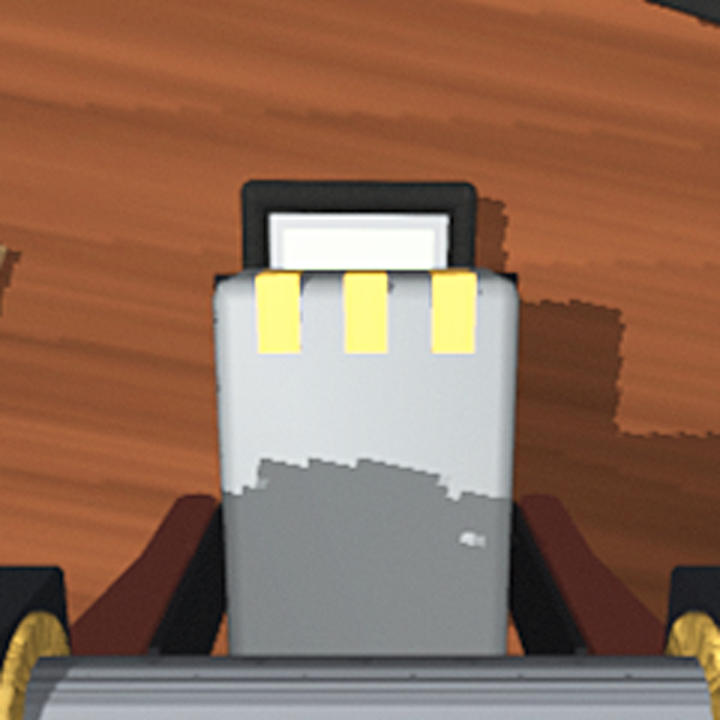

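{"api": "play_rows", "payload": {"increments": [[[-0.006,0.009,0,0,0,0,1],[-0.02,0.03,0,0,0,0,1],[-0.04,0.058,0,0,0,0.005,1],[-0.06,0.088,0,0,0,0.01,1],[-0.08,0.118,0,0,0,0.0157,1],[-0.1,0.146,0,0,0,0.0157,1],[-0.114,0.167,-0.0025,0,0,0.0157,1],[-0.1194,0.1744,-0.0025,0,0,0.0157,1]]]}}

```text
t: 30.2
tool_pos: [492.5, -392.5, 112.0]
tcp_rot: [0.001, 0.996, 0.085, -0.001]
wrist_force: [-0.9, -0.5, -2.9]
grip_width: 53.1
```

{"api": "play_rows", "payload": {"increments": [[[0,0,0,0,0,0,1],[0,0,0,0,0,0,1],[0,0,0,0,0,0,1],[0,0,0,0,0,0,1]]]}}

```text
t: 30.6
tool_pos: [496.5, -387.0, 111.9]
tcp_rot: [-0.0, 0.996, 0.088, 0.0]
wrist_force: [0.4, -0.3, -3.3]
grip_width: 53.3
```

```bash
python3 -c "
from h import *
chk();shoot('w18');C,im=load('w18'); crop(im,200,60,440,300,3.2,'pics/w18a.png');chk()
"
```

```text
t 30.6 pos [ 496.5276 -386.9962  111.8584] yaw 10.149932528815757 tilt [-0.      0.0008 -1.    ] cmd [496, -388, 112, 10] F [ 0.3522 -0.3221 -3.335 ] w 53.29943127459415 q [ 0.1185  0.5994  0.6818  1.7238 -0.4435  0.9786 -0.4254]
t 30.65 pos [ 496.3994 -387.279   111.9961] yaw 10.13211729253152 tilt [ 0.0001  0.0005 -1.    ] cmd [496, -388, 112, 10] F [ 0.3958  0.0064 -2.6655] w 53.185378878418994 q [ 0.1187  0.5992  0.6821  1.7237 -0.4434  0.9787 -0.4253]
```

View pics/w18a.png

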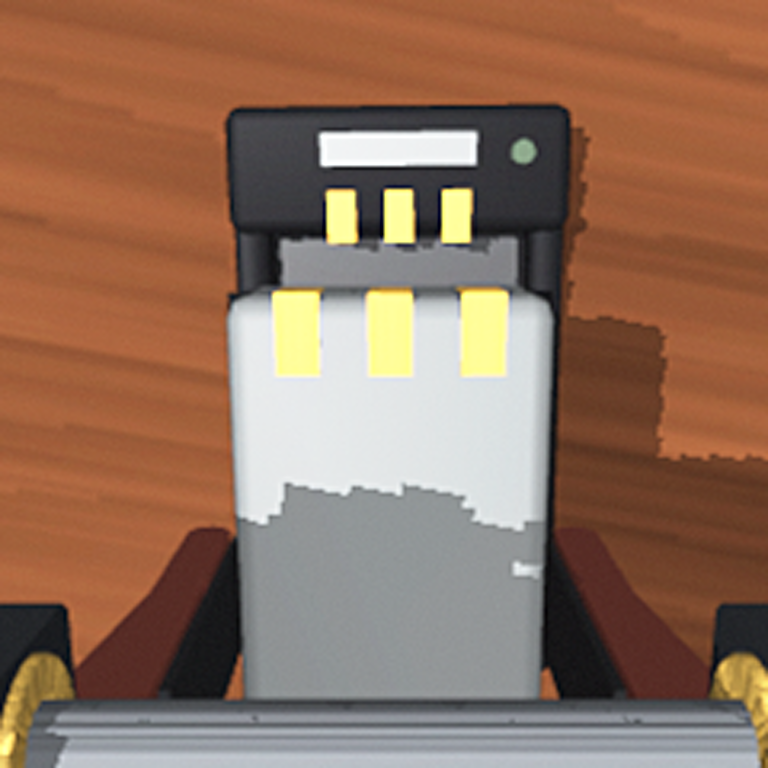

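```bash
cat > ov.py <<'E'
from h import *
def over(name,out,win,k,polys):
    C,im=load(name); x0,y0,x1,y1=win
    big=cv2.resize(im[y0:y1,x0:x1,::-1],None,fx=k,fy=k,interpolation=cv2.INTER_CUBIC)
    for pose,pts,col in polys:
        pts=np.array(pts,float); c,s=np.cos(np.radians(pose[2])),np.sin(np.radians(pose[2]))
        W=np.c_[pose[0]+c*pts[:,0]-s*pts[:,1],pose[1]+s*pts[:,0]+c*pts[:,1],pts[:,2]]
        P=((proj(C,W)-[x0,y0]+.5)*k-.5).round().astype(int)
        cv2.polylines(big,[P.reshape(-1,1,2)],True,col,1)
    cv2.imwrite(out,big)
def rect(xa,xb,h,z): return [[xa,h,z],[xb,h,z],[xb,-h,z],[xa,-h,z]]
E
python3 - <<'E'
from ov import *
from fit import fit,px
C,_=load('w18'); p=lambda l:px(l,200,60,3.2)
x=fit([(C,[[94,45,22],[94,-45,22],[62,45,22],[62,-45,22]],p([(229,106),(570,106),(232,234),(567,234)]))],[497,-388,.17],name='ch')
P=[x[0],x[1],np.degrees(x[2])]
d=np.load('pics/w18.npz')['p']
B=[d[0],d[1],10.15]
over('w18','pics/w18o.png',(200,60,440,300),3.2,[(P,rect(62,94,45,22),(0,255,0)),(P,rect(-62,62,35,6),(255,255,0)),(P,rect(-62,62,35,14),(255,0,255)),(B,rect(-54,54,27,d[2]-11.1+26),(0,0,255))])
E
```

```text
ch xy [ 494.7961 -389.6427] yaw 10.105070450929064 res px
 [[-1.9, -0.1], [2.0, -0.1], [-1.2, 0.2], [1.2, 0.2]]
```

View pics/w18o.png

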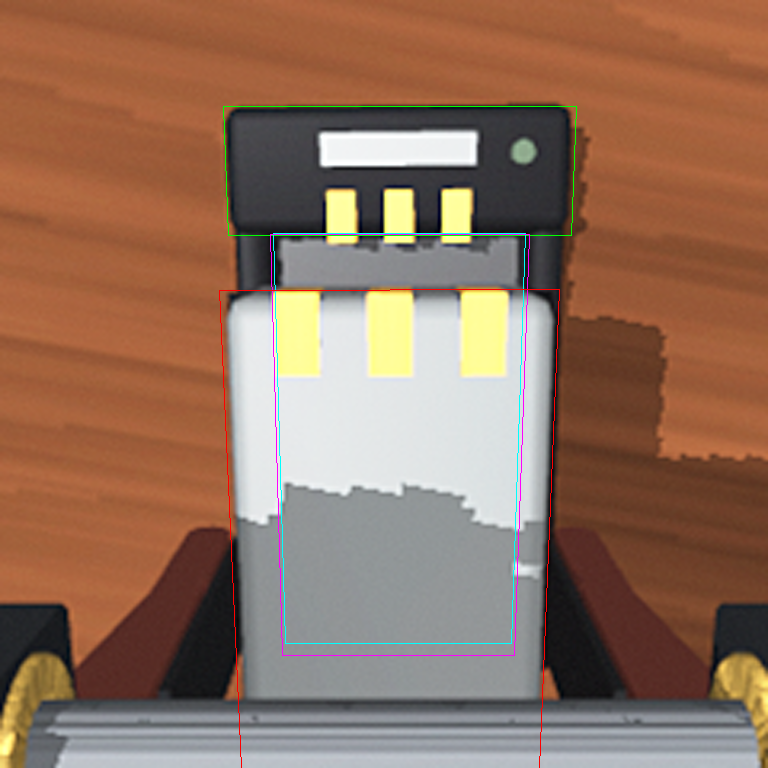

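```bash
python3 -c "
from h import *
go([498.9,-389.0,38,10.1])
"
```

```text
ROW [0.0027, 0.0015, 0.074] [0.0, 0.0, -0.0017] dist 74
```

{"api": "play_rows", "payload": {"increments": [[[0.0027,0.0015,0.01,0,0,-0.0017,1],[0.0027,0.0015,0.025,0,0,-0.0017,1],[0.0027,0.0015,0.042,0,0,-0.0017,1],[0.0027,0.0015,0.058,0,0,-0.0017,1],[0.0027,0.0015,0.068,0,0,-0.0017,1],[0.0027,0.0015,0.074,0,0,-0.0017,1],[0.0027,0.0015,0.074,0,0,-0.0017,1],[0.0027,0.0015,0.074,0,0,-0.0017,1]]]}}

```text
t: 31.45
tool_pos: [498.6, -390.0, 38.4]
tcp_rot: [0.0, 0.996, 0.088, 0.0]
wrist_force: [0.7, -0.1, -3.1]
grip_width: 53.4
```

```bash
python3 - <<'E'
from ov import *
chk();shoot('w19')
d=np.load('pics/w19.npz')['p']
P=[494.8,-389.64,10.1];B=[d[0],d[1],10.15]
over('w19','pics/w19o.png',(200,60,440,300),3.2,[(P,rect(62,94,45,22),(0,255,0)),(B,rect(-54,54,27,d[2]-11.1+26),(0,0,255))])
E
```

```text
t 31.45 pos [ 498.6422 -389.9563   38.4241] yaw 10.100885236895452 tilt [ 0.0004 -0.0004 -1.    ] cmd [498.9, -389.0, 38, 10.1] F [ 0.702  -0.09   -3.1466] w 53.371451284938324 q [ 0.1644  0.6921  0.6201  1.7613 -0.5137  0.855  -0.3731]
```

View pics/w19o.png

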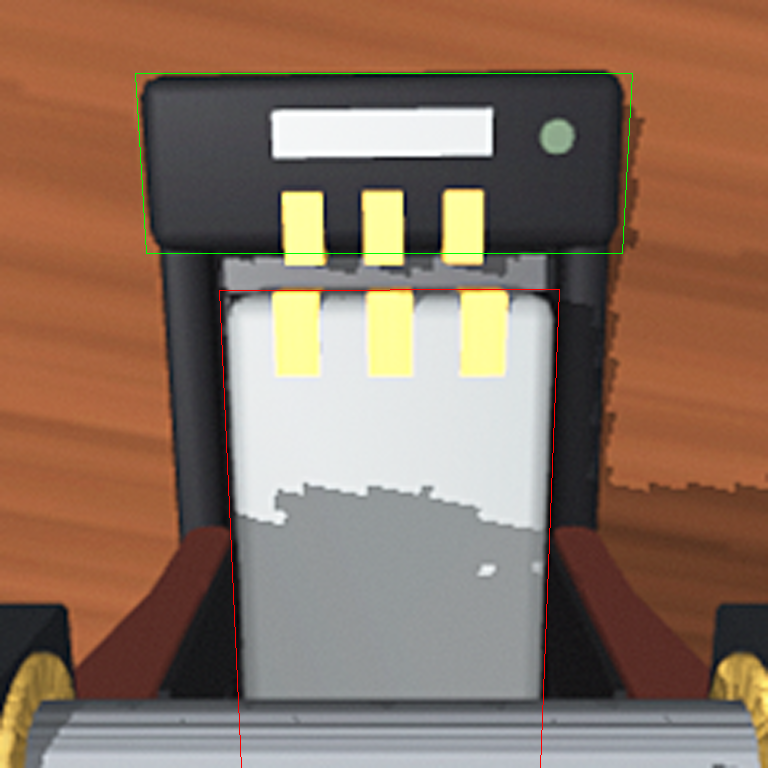

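```bash
python3 -c "
from h import *
chk();go([499.0,-389.3,19,11.0])
"
```

```text
t 31.5 pos [ 498.7838 -390.021    38.7014] yaw 10.10278641381918 tilt [ 0.0008 -0.0006 -1.    ] cmd [498.9, -389.0, 38, 10.1] F [-0.1421  0.6584 -4.2737] w 53.195394150683924 q [ 0.1643  0.6917  0.6203  1.7612 -0.5136  0.8551 -0.3731]
ROW [0.0, 0.0003, 0.019] [0.0, 0.0, -0.0157] dist 19
```

{"api": "play_rows", "payload": {"increments": [[[0,0,0.002,0,0,-0.008,1],[0,0,0.006,0,0,-0.0157,1],[0,0,0.011,0,0,-0.0157,1],[0,0,0.015,0,0,-0.0157,1],[0,0,0.018,0,0,-0.0157,1],[0,0,0.019,0,0,-0.0157,1],[0,0,0.02,0,0,-0.0157,1]]]}}

```text
t: 32.2
tool_pos: [498.5, -389.6, 18.0]
tcp_rot: [-0.0, 0.995, 0.096, -0.0]
wrist_force: [-0.4, -0.4, -2.9]
grip_width: 53.7
```

{"api": "play_rows", "payload": {"increments": [[[0,0,0.001,0,0,0,1],[0,0,0.002,0,0,0,1],[0,0,0.003,0,0,0,1],[0,0,0.003,0,0,0,1]]]}}

```text
t: 32.6
tool_pos: [498.6, -389.7, 17.0]
tcp_rot: [-0.0, 0.995, 0.096, 0.001]
wrist_force: [-4.2, 4.0, 13.5]
grip_width: 53.5
```

{"api": "play_rows", "payload": {"increments": [[[0,0,-0.001,0,0,0,-1],[0,0,-0.001,0,0,0,-1],[0,0,-0.001,0,0,0,-1],[0,0,-0.001,0,0,0,-1],[0,0,-0.01,0,0,0,-1],[0,0,-0.04,0,0,0,-1],[0,0,-0.09,0,0,0,-1],[0,0,-0.13,0,0,0,-1]]]}}

```text
t: 33.4
tool_pos: [498.3, -390.1, 147.6]
tcp_rot: [0.0, 0.995, 0.096, 0.0]
wrist_force: [0.3, -1.1, -0.0]
grip_width: 87.7
```

```bash
python3 - <<'E'
from ov import *
json.dump([498.9,-389,145,11],open('cmd.json','w'))
chk();shoot('w20')
P=[494.8,-389.64,11];B=[498.6,-389.7,11]
over('w20','pics/w20o.png',(200,60,440,300),3.2,[(P,rect(62,94,45,22),(0,255,0)),(P,rect(-62,62,35,14),(255,0,255)),(B,rect(-54,54,27,32),(0,0,255))])
s=grab_frame('side');crop(s,390,250,500,350,6,'pics/s20.png')
go([580,-193.5,110,10.7])
E
```

```text
t 33.4 pos [ 498.2726 -390.0658  147.6492] yaw 10.973396829718297 tilt [ 0.0001 -0.0008 -1.    ] cmd [498.9, -389, 145, 11] F [ 0.3286 -1.1221 -0.0245] w 87.71065107209375 q [ 0.1059  0.5646  0.7046  1.6855 -0.4118  1.0445 -0.4348]
ROW [0.1169, -0.1764, 0.035] [0.0, 0.0, 0.0052] dist 215
```

View pics/w20o.png

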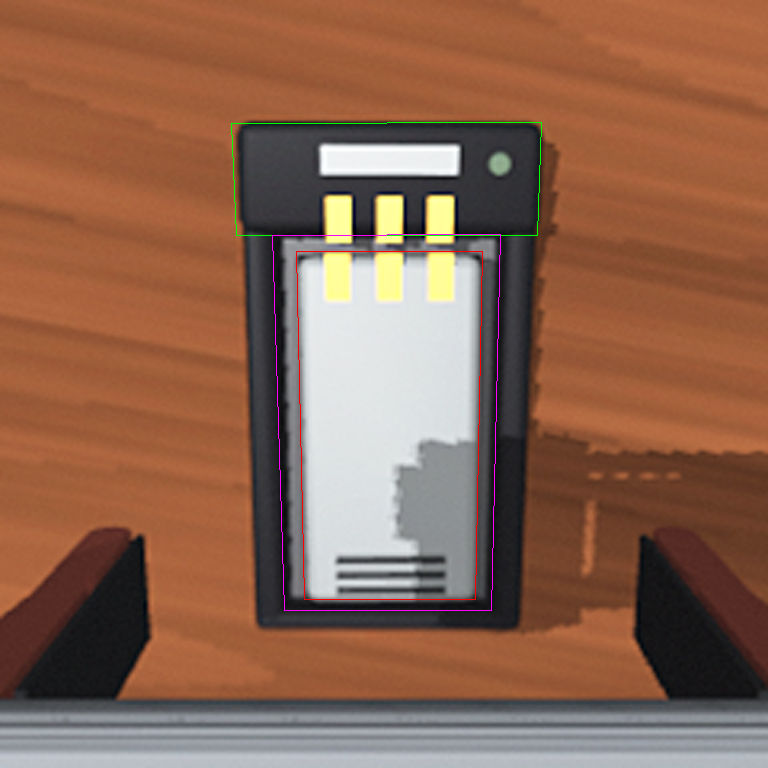

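View pics/s20.png

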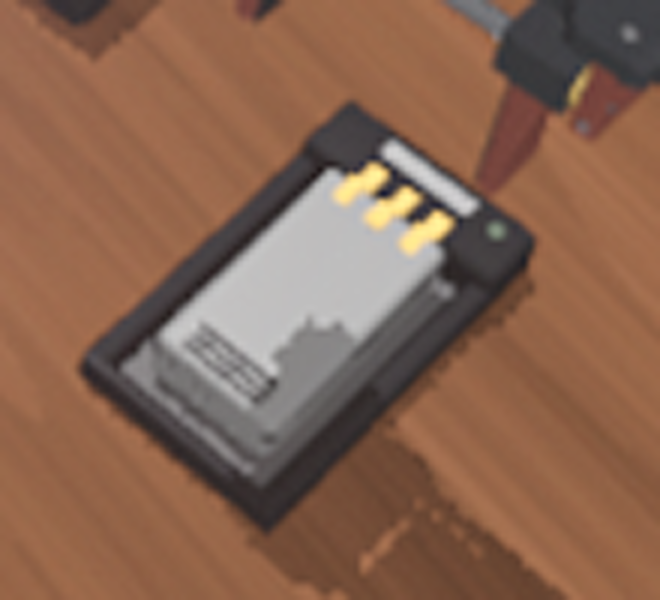

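{"api": "play_rows", "payload": {"increments": [[[0.02,-0.03,0,0,0,0,-1],[0.044,-0.067,0,0,0,0,-1],[0.068,-0.104,0.005,0,0,0.0052,-1],[0.092,-0.139,0.02,0,0,0.0052,-1],[0.11,-0.166,0.03,0,0,0.0052,-1],[0.1169,-0.1764,0.035,0,0,0.0052,-1],[0.1169,-0.1764,0.035,0,0,0.0052,-1],[0.1169,-0.1764,0.035,0,0,0.0052,-1]]]}}

```text
t: 34.3
tool_pos: [578.9, -196.1, 110.6]
tcp_rot: [0.001, 0.996, 0.093, -0.0]
wrist_force: [-0.3, -0.3, 0.1]
grip_width: 87.8
```

```bash
python3 - <<'E'
from ov import *
chk();shoot('w21')
B=[581,-192.8,10.7]
over('w21','pics/w21o.png',(200,60,440,300),3.2,[(B,rect(-70,70,32,32),(0,0,255))])
E
```

```text
t 34.3 pos [ 578.9119 -196.0696  110.5581] yaw 10.627450026843674 tilt [-0.0001 -0.0014 -1.    ] cmd [580, -193.5, 110, 10.7] F [-0.3217 -0.2944  0.0714] w 87.79232163928506 q [-0.2323  0.5705  0.6824  1.7732 -0.4299  0.9517 -0.7578]
```

View pics/w21o.png

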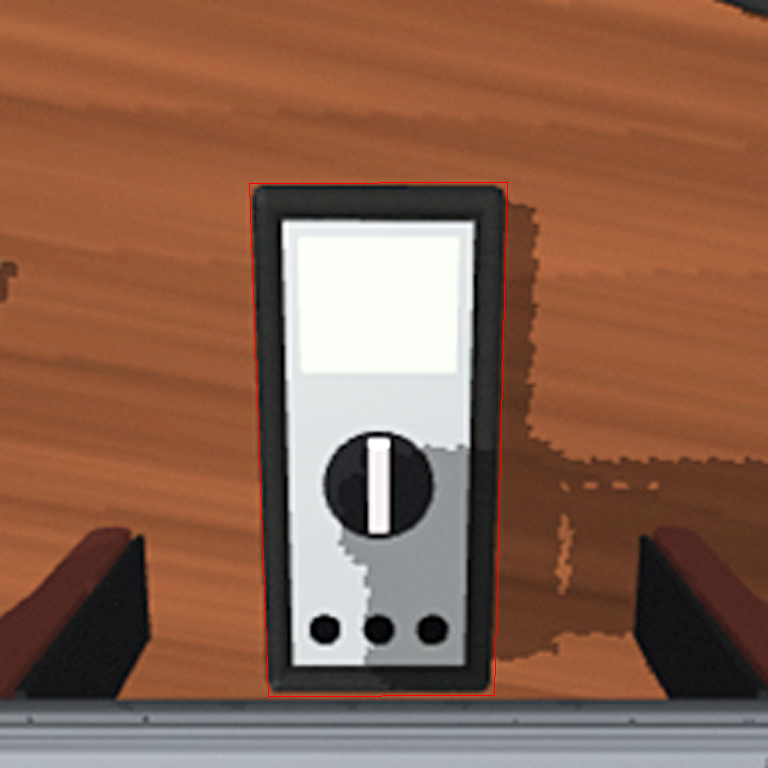

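```bash
python3 -c "
from h import *
chk();go([581.6,-192.1,11,10.7])
"
```

```text
t 34.35 pos [ 578.834  -196.7062  110.8057] yaw 10.55817762144128 tilt [ 0.0004 -0.0015 -1.    ] cmd [580, -193.5, 110, 10.7] F [-0.4835 -0.4272  0.1692] w 87.84884605603814 q [-0.2315  0.5702  0.6828  1.7731 -0.43    0.9516 -0.7579]
ROW [0.0018, -0.0011, 0.099] [0.0, 0.0, 0.0] dist 99
```

{"api": "play_rows", "payload": {"increments": [[[0.0018,-0.0011,0.01,0,0,0,-1],[0.0018,-0.0011,0.03,0,0,0,-1],[0.0018,-0.0011,0.05,0,0,0,-1],[0.0018,-0.0011,0.055,0,0,0,-1],[0.0018,-0.0011,0.055,0,0,0,-1]]]}}

```text
t: 34.85
tool_pos: [580.2, -193.6, 54.4]
tcp_rot: [-0.0, 0.996, 0.093, -0.001]
wrist_force: [1.0, -0.3, -0.7]
grip_width: 88.0
```

```bash
python3 -c "
from h import *
chk()
"
```

```text
t 34.85 pos [ 580.2194 -193.6115   54.4454] yaw 10.622780904928918 tilt [-0.0016 -0.0001 -1.    ] cmd [581.6, -192.1, 11, 10.7] F [ 1.0134 -0.283  -0.7444] w 88.0154583543561 q [-0.1991  0.6412  0.6324  1.8072 -0.4866  0.8554 -0.719 ]
```

Good, settled near the aim. Finish the descent and close.

{"api": "play_rows", "payload": {"increments": [[[0,0,0.015,0,0,0,-1],[0,0,0.03,0,0,0,-1],[0,0,0.04,0,0,0,-1],[0,0,0.044,0,0,0,-1],[0,0,0.044,0,0,0,-1],[0,0,0.044,0,0,0,1],[0,0,0.044,0,0,0,1],[0,0,0.044,0,0,0,1]]], "force": 20}}

```text
t: 35.65
tool_pos: [581.4, -192.8, 11.6]
tcp_rot: [0.0, 0.996, 0.093, 0.0]
wrist_force: [-0.1, 0.8, -1.3]
grip_width: 67.5
```

{"api": "play_rows", "payload": {"increments": [[[0,0,0,0,0,0,1],[0,0,0,0,0,0,1],[0,0,0,0,0,0,1],[0,0,0,0,0,0,1]]], "force": 20}}

```text
t: 36.05
tool_pos: [581.4, -192.6, 11.6]
tcp_rot: [-0.0, 0.996, 0.093, 0.0]
wrist_force: [-1.0, 0.8, 6.1]
grip_width: 63.5
```

{"api": "play_rows", "payload": {"increments": [[[0,0,0,0,0,0,1],[0,0,0,0,0,0,1],[0,0,0,0,0,0,1]]], "force": 60}}

```text
t: 36.35
tool_pos: [581.4, -192.6, 11.6]
tcp_rot: [-0.0, 0.996, 0.093, 0.0]
wrist_force: [-1.7, 1.7, 6.0]
grip_width: 63.4
```

{"api": "play_rows", "payload": {"increments": [[[0,0,-0.003,0,0,0,1],[0,0,-0.007,0,0,0,1],[0,0,-0.013,0,0,0,1],[0,0,-0.022,0,0,0,1],[0,0,-0.036,0,0,0,1],[0,0,-0.055,0,0,0,1],[0,0,-0.072,0,0,0,1],[0,0,-0.08,0,0,0,1]]]}}

```text
t: 37.15
tool_pos: [582.0, -193.2, 93.7]
tcp_rot: [0.0, 0.996, 0.093, 0.001]
wrist_force: [0.0, -0.0, -2.7]
grip_width: 63.3
```

```bash
python3 -c "
from h import *
json.dump([581.6,-192.1,91,10.7],open('cmd.json','w'))
chk();go([539.5,-12,91,-14.8])
"
```

```text
t 37.15 pos [ 582.0211 -193.1633   93.6518] yaw 10.703558839906881 tilt [ 0.0028 -0.0005 -1.    ] cmd [581.6, -192.1, 91, 10.7] F [ 0.0239 -0.0369 -2.7069] w 63.278391535068465 q [-0.2255  0.5922  0.6673  1.7828 -0.4496  0.9207 -0.7473]
ROW [-0.0079, -0.1848, 0.0] [0.0, 0.0, 0.4451] dist 185
```

{"api": "play_rows", "payload": {"increments": [[[0,-0.008,0,0,0,0.02,1],[-0.001,-0.026,0,0,0,0.07,1],[-0.002,-0.054,0,0,0,0.14,1],[-0.004,-0.086,0,0,0,0.22,1],[-0.005,-0.118,0,0,0,0.3,1],[-0.006,-0.148,0,0,0,0.37,1],[-0.0075,-0.173,0,0,0,0.425,1],[-0.0079,-0.1848,0,0,0,0.445,1]]]}}

```text
t: 37.95
tool_pos: [537.5, -8.8, 90.1]
tcp_rot: [-0.001, 0.992, -0.128, -0.001]
wrist_force: [-0.2, 0.1, -2.4]
grip_width: 63.3
```

{"api": "play_rows", "payload": {"increments": [[[0,0,0,0,0,0,1],[0,0,0,0,0,0,1],[0,0,0,0,0,0,1],[0,0,0,0,0,0,1]]]}}

```text
t: 38.35
tool_pos: [539.1, -13.7, 91.2]
tcp_rot: [0.0, 0.992, -0.129, 0.0]
wrist_force: [0.0, -0.4, -3.2]
grip_width: 63.6
```

```bash
python3 - <<'E'
from ov import *
chk();shoot('w22')
P=[539.5,-12,-14.8];d=np.load('pics/w22.npz')['p'];B=[d[0],d[1],-14.8]
over('w22','pics/w22o.png',(200,60,440,300),3.2,[(P,rect(-85,85,47,10),(0,255,0)),(P,rect(-81,81,43,10),(255,0,255)),(B,rect(-70,70,32,d[2]+20.4),(0,0,255))])
E
```

```text
t 38.35 pos [539.0575 -13.75    91.163 ] yaw -14.873557344829651 tilt [ 0.0002 -0.0004 -1.    ] cmd [539.5, -12, 91, -14.8] F [ 0.013  -0.3704 -3.2014] w 63.61805219289493 q [-0.6729  0.524   0.8189  1.9712 -0.5026  0.86   -1.4121]
```

View pics/w22o.png

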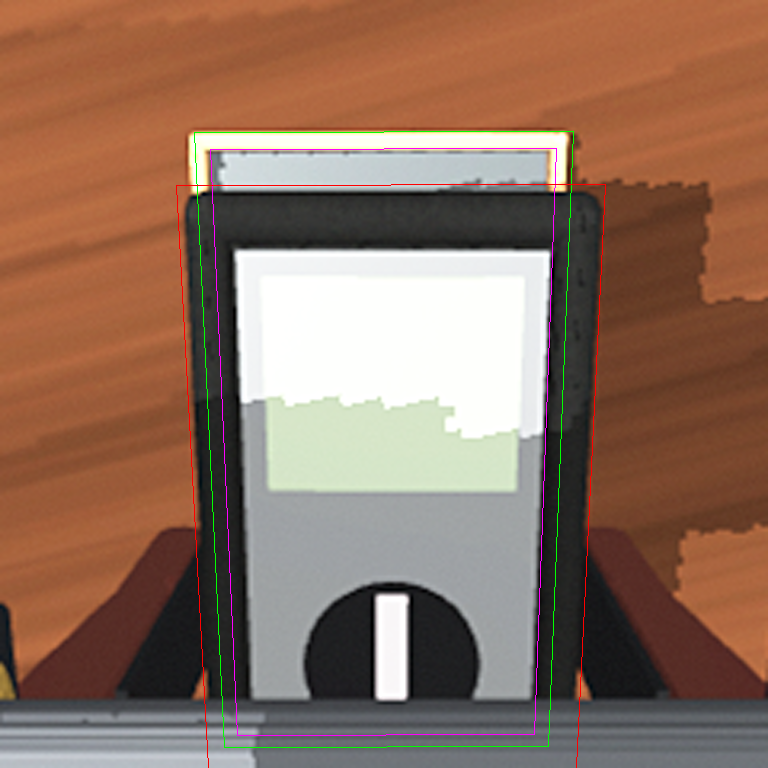

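{"api": "play_rows", "payload": {"increments": [[[0.0005,-0.001,0.005,0,0,0,1],[0.001,-0.0022,0.015,0,0,0,1],[0.001,-0.0022,0.032,0,0,0,1],[0.001,-0.0022,0.05,0,0,0,1],[0.001,-0.0022,0.063,0,0,0,1],[0.001,-0.0022,0.07,0,0,0,1],[0.001,-0.0022,0.073,0,0,0,1],[0.001,-0.0022,0.074,0,0,0,1]]]}}

```text
t: 39.2
tool_pos: [540.6, -10.9, 17.0]
tcp_rot: [0.0, 0.992, -0.129, 0.0]
wrist_force: [-0.5, -1.0, -2.8]
grip_width: 63.2
```

{"api": "play_rows", "payload": {"increments": [[[0,0,0.001,0,0,0,1],[0,0,0.002,0,0,0,1],[0,0,0.003,0,0,0,1],[0,0,0.0035,0,0,0,1]]]}}

```text
t: 39.6
tool_pos: [540.9, -10.6, 14.5]
tcp_rot: [-0.0, 0.992, -0.129, 0.0]
wrist_force: [-4.5, 0.4, 12.6]
grip_width: 63.4
```

Contact at the predicted height. Release and withdraw.

{"api": "play_rows", "payload": {"increments": [[[0,0,-0.001,0,0,0,-1],[0,0,-0.001,0,0,0,-1],[0,0,-0.001,0,0,0,-1],[0,0,-0.001,0,0,0,-1],[0,0,-0.01,0,0,0,-1],[0,0,-0.04,0,0,0,-1],[0,0,-0.09,0,0,0,-1],[0,0,-0.14,0,0,0,-1]]]}}

```text
t: 40.4
tool_pos: [539.8, -11.2, 155.3]
tcp_rot: [0.001, 0.992, -0.129, -0.001]
wrist_force: [1.2, 0.4, -0.2]
grip_width: 87.8
```

{"api": "play_rows", "payload": {"increments": [[[-0.03,0,-0.04,0,0,0,-1],[-0.07,0,-0.08,0,0,0,-1],[-0.1,0,-0.1,0,0,0,-1],[-0.1,0,-0.1,0,0,0,-1],[-0.1,0,-0.1,0,0,0,-1]]]}}

```text
t: 40.9
tool_pos: [444.0, 16.4, 254.6]
tcp_rot: [-0.003, 0.992, -0.127, 0.001]
wrist_force: [-0.3, 0.1, -0.3]
grip_width: 87.5
```

```bash
python3 - <<'E'
from h import *
chk();shoot('w23')
s=grab_frame('side');crop(s,220,80,490,340,2.9,'pics/s23.png')
t=grab_frame('top');crop(t,150,110,510,280,2.2,'pics/t23.png')
E
```

```text
t 40.9 pos [443.9692  16.3882 254.6014] yaw -14.564812287544443 tilt [ 0.0023  0.0055 -1.    ] cmd [539.5, -12, 91, -14.8] F [-0.2837  0.0691 -0.3042] w 87.49815714269185 q [-1.1556  0.038   1.0743  2.0025 -0.043   1.1186 -1.8879]
```

View pics/w23.png

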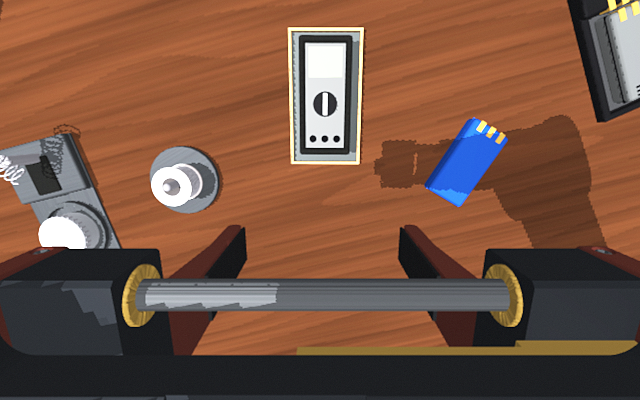

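View pics/s23.png

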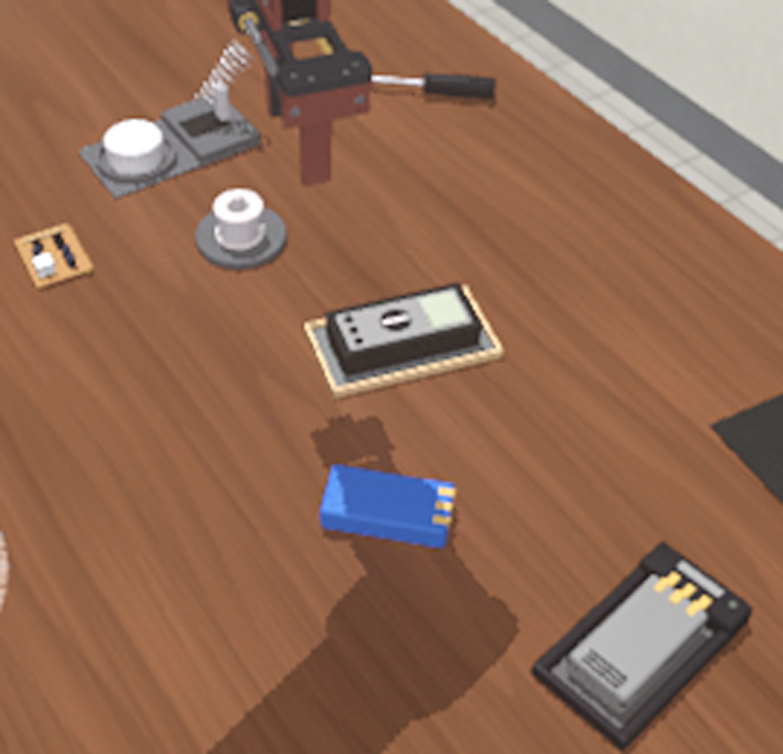

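View pics/t23.png

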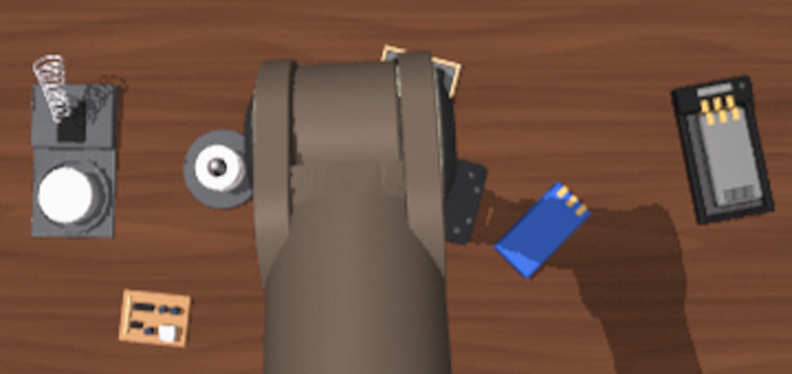

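{"api": "play_rows", "payload": {"increments": [[[0,0,0,0,0,0,-1],[0,0,0,0,0,0,-1],[0,0,0,0,0,0,-1],[0,0,0,0,0,0,-1]]]}}

```text
t: 41.45
tool_pos: [443.9, 14.2, 253.3]
tcp_rot: [0.001, 0.992, -0.129, -0.0]
wrist_force: [0.0, 0.2, 0.4]
grip_width: 88.4
```

```bash
python3 -c "
from h import *
print(finish_job())"
```

```text
the job is handed in; nothing more can be done
None
```

I took the pile apart from the top down and put each thing in its place. The reel went over the spindle, the tin in the iron stand's well, the grey battery in the charger with its contacts at the charger's contacts, and the multimeter face up in the tray. I handed the job in at about 41.5 s.

**Last checks:**
- Each item touched down at the height its place should give, with contact forces of 13–20 N.
- The last pictures show all four sitting level in their places.
- The circuit board and the blue look-alike appear unmoved.

**What failed or disagreed:**
- **First reel grasp:** it slipped when I lifted, because the jaws were not yet firmly closed. The reel stayed on the pile and the second grasp held.
- **First tin grasp:** the jaws closed above it. The fingertips sit about level with the TCP, not 17 mm ahead of it as stated, so I used the measured value after that.
- **Well position:** the first long-range estimate of the soldering-iron stand's well was about 4 mm off in y. I corrected it from a close-up before setting the tin down.
- **Battery gap:** I placed the battery about 4 mm short of the charger's contact face by measurement. Its contacts line up with the charger's in the pictures, but I did not push them together.

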